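# Pack sample bottles and wedge the row tight

### The job

Get the wine samples ready for transport: clear away whatever tools lie across the open packing case and lay them on the worktop, then stand every sample bottle upright in the case in one row from the end wall. The row takes three, so if a bottle is missing stand the wooden filler block in the empty place. Finally push the wooden wedge, thin end first and flat on the case's floor, into the gap between the row and the angled batten until the row is locked tight, let go, and leave the other things on the bench where they are.

Things in the scene. Friction and masses are not known exactly. Their poses are not given: they have to be found in the camera images.
- case: packing case, fixed; origin on the worktop under its middle, x across it (away from the robot), y along the row, z up. Base x -36 to 36, y -107 to 109, 8 mm thick, with a tongue at the gap (x to -90, y 30 to 95). End wall inner face y = -95 mm; side walls' inner faces x = -27 and 27 mm, from y = -95 to 30 mm; wall tops 48 mm up. A tight row of three ends at y = 43 mm, past the side walls.
- batten: dark batten fixed on the case's base, 75 x 20 x 40 mm, top 48 mm up. Its frame is the case's (same origin, axes). Its face toward the row lies at y = 63.8 mm - 0.18 x. The gap between a tight row and this face, open at both x ends, narrows from 27 mm at the x- edge of the base to 14 mm at the x+ edge; the wedge goes in from the x- side.
- wedge: origin at the middle of the wedge's underside, axes as wedge_c. With the row tight and its axes along the case's it lies at about x = -28, y = 58, z = 8 mm in the case frame, its tail 55 mm out past the base's x- edge, on the tongue; each 1 mm of play left in the row leaves it 5.5 mm less deep. Pushing it home along the case's +x takes about 8 to 20 N; friction then holds it.
- wedge_c (a point): pale wooden wedge lying flat, 125 mm long (x), 26 mm high, 0.12 kg; point half-way up at mid-length. Thin end at x = +62.5 mm. Side y = -15 mm is flat all along and goes against the row; the other side is at y = +15 mm from x = -62.5 to -22.5 mm (parallel tail), then slopes at 0.18 to y = -0.3 mm at the thin end (14.7 mm thick).
- wedge_tail (a point): middle of the wedge's parallel tail (30 mm wide, to grip across y), half-way up, 20 mm from the blunt end; axes as wedge_c
- bench_vice: bench vice fixed to the worktop, within 0.11 m round x = 0.54, y = 0.08 in the world, 106 mm high. Other limits, in the world: the worktop's front edge is at about x = 0.39 - 0.25 y, its right edge beyond y = -0.08; a cabinet hangs 0.28 m above the worktop beyond about x = 0.75 - 0.25 y.
- mat: black rubber mat fixed on the worktop, 126 x 126 x 4 mm, origin at the middle of its underside; bottles and filler block stand on it in a 2 x 2 pattern, 64 mm apart
- bottle_0_c (a point): square green glass sample bottle, paper label, round black stopper, upright: body 46 x 46 mm, 92 mm high, narrow neck, stopper 28 mm in diameter from 112 to 150 mm above the foot (lift it by that); 0.26 kg; point on its axis 75 mm above the foot, x and y square to its sides. May be absent.
- bottle_1_c (a point): square amber glass sample bottle, paper label, round black stopper, upright: body 46 x 46 mm, 92 mm high, narrow neck, stopper 28 mm in diameter from 112 to 150 mm above the foot (lift it by that); 0.26 kg; point on its axis 75 mm above the foot, x and y square to its sides. May be absent.
- bottle_2_c (a point): square green glass sample bottle, paper label, round black stopper, upright: body 46 x 46 mm, 92 mm high, narrow neck, stopper 28 mm in diameter from 112 to 150 mm above the foot (lift it by that); 0.26 kg; point on its axis 75 mm above the foot, x and y square to its sides. May be absent.
- filler_c (a point): pale wooden filler block with a dark turned knob, outside sizes as a bottle: 46 x 46 x 92 mm, knob 28 mm in diameter from 112 to 150 mm above its foot; 0.16 kg; this point on its axis 75 mm above the foot, axes as a bottle's. Needed only if one bottle is missing; otherwise it stays outside the case.
- whetstone_c (a point): grey whetstone, 48 (x) x 152 (y) x 24 mm (z), 0.4 kg, at first lying across the tops of the case's side walls; point at its centre.
- tap_c (a point): brass barrel tap, about 104 mm long (y), body 22 mm wide (x, to grip across) and 26 mm high with a small handle above, 0.21 kg, at first lying across the tops of the case's side walls; point 13 mm above its underside.
- pincers: carpenter's pincers lying on the worktop, 51 x 178 (y) x 13 mm, origin at the middle of the underside; leave alone
- jar: empty glass jar with red lid, 62 mm across, 86 mm high, origin under its middle; leave alone
- spanner: small open-ended spanner, 21 x 128 (y) x 4 mm, origin at the middle of the underside; leave alone
- block_plane: iron block plane, 46 x 152 (y) x 59 mm, origin under its middle; leave alone

How it is judged (in metres and radians):
On the way, in this order (a step that is already met when the one before it is completed fails the run):
1. the case is clear: the tools that lay across it lie on the worktop (height (world z) of whetstone_c between 0.004 and 0.04 m and (x of whetstone_c in the frame of case below -0.06 m or x of whetstone_c in the frame of case above 0.06 m or y of whetstone_c in the frame of case below -0.13 m or y of whetstone_c in the frame of case above 0.13 m) and height (world z) of tap_c between 0.004 and 0.04 m and (x of tap_c in the frame of case below -0.06 m or x of tap_c in the frame of case above 0.06 m or y of tap_c in the frame of case below -0.13 m or y of tap_c in the frame of case above 0.13 m)), for 0.2 s.
2. every sample bottle stands upright in the case (x of bottle_0_c in the frame of case between -0.007 and 0.007 m and y of bottle_0_c in the frame of case between -0.078 and 0.034 m and z of bottle_0_c in the frame of case between 0.077 and 0.089 m and angle between each of bottle_0_c, bottle_1_c, bottle_2_c's own z axis and vertical below 0.08 rad and x of bottle_1_c in the frame of case between -0.007 and 0.007 m and y of bottle_1_c in the frame of case between -0.078 and 0.034 m and z of bottle_1_c in the frame of case between 0.077 and 0.089 m and x of bottle_2_c in the frame of case between -0.007 and 0.007 m and y of bottle_2_c in the frame of case between -0.078 and 0.034 m and z of bottle_2_c in the frame of case between 0.077 and 0.089 m), for 0.2 s.
At the end, for the whole second after the job is handed in: Tools on the worktop, centres over 60 mm across or 130 mm along from the case's middle; bottles upright (0.08 rad) on the case floor, all three places of the tight row filled (to 3 mm); wedge flat and straight (0.12 rad) in the gap, its centre past x = -40 mm in the case frame (all of step 1 and all of step 2 and x of wedge_c in the frame of case between -0.04 and -0.008 m and y of wedge_c in the frame of case between 0.05 and 0.066 m and z of wedge_c in the frame of case below 0.026 m and angle between the x axis of wedge and the x axis of case, either way round below 0.12 rad and (y of bottle_0_c in the frame of case between -0.075 and -0.069 m or y of bottle_1_c in the frame of case between -0.075 and -0.069 m or y of bottle_2_c in the frame of case between -0.075 and -0.069 m or (y of filler_c in the frame of case between -0.075 and -0.069 m and x of filler_c in the frame of case between -0.007 and 0.007 m and y of filler_c in the frame of case between -0.078 and 0.034 m and z of filler_c in the frame of case between 0.077 and 0.089 m and angle between filler_c's own z axis and vertical below 0.08 rad)) and (y of bottle_0_c in the frame of case between -0.029 and -0.023 m or y of bottle_1_c in the frame of case between -0.029 and -0.023 m or y of bottle_2_c in the frame of case between -0.029 and -0.023 m or (y of filler_c in the frame of case between -0.029 and -0.023 m and x of filler_c in the frame of case between -0.007 and 0.007 m and y of filler_c in the frame of case between -0.078 and 0.034 m and z of filler_c in the frame of case between 0.077 and 0.089 m and angle between filler_c's own z axis and vertical below 0.08 rad)) and (y of bottle_0_c in the frame of case between 0.017 and 0.023 m or y of bottle_1_c in the frame of case between 0.017 and 0.023 m or y of bottle_2_c in the frame of case between 0.017 and 0.023 m or (y of filler_c in the frame of case between 0.017 and 0.023 m and x of filler_c in the frame of case between -0.007 and 0.007 m and y of filler_c in the frame of case between -0.078 and 0.034 m and z of filler_c in the frame of case between 0.077 and 0.089 m and angle between filler_c's own z axis and vertical below 0.08 rad)) and linear speed of wedge below 0.01 m/s); the robot touches nothing.
It fails at once if the pincers is shoved away (over 60 mm) (distance of pincers from where it was at the start of the episode above 0.06 m).
It fails at once if the jar is shoved away (over 60 mm) (distance of jar from where it was at the start of the episode above 0.06 m).
It fails at once if the spanner is shoved away (over 60 mm) (distance of spanner from where it was at the start of the episode above 0.06 m).
It fails at once if the block_plane is shoved away (over 60 mm) (distance of block_plane from where it was at the start of the episode above 0.06 m).
It fails at once if a bottle is tipped over (angle between any of bottle_0_c, bottle_1_c, bottle_2_c's own z axis and vertical above 0.7 rad).
Of bottle_0, bottle_1, bottle_2 only 2 to 3 are there at a start; the rules pass over those that are not, and their reading is None.
At some moment in a run one of wedge may be knocked a few centimetres aside while the robot is not near it.
It also fails if it takes over 208 s, if anything falls off the work surface, if the arm or the gripper's body presses on something with over 40 N, if the wrist force passes 120 N, or if a joint passes its speed limit or range.

### The arm

A 7-joint arm with a two-finger parallel gripper is mounted at the origin on a cart in front of the work surface, level with it; the furniture and walls round the work are solid. World frame = base frame: x ahead of the robot, y to its left, z up, the work surface at z = 0. Lengths are in m, angles in degrees, forces in N, time in s.
With the tool pointing down it reaches from about 0.4 to 0.85 m from the base axis. Payload 4.5 kg.
Tool frame: the origin (TCP) lies midway between the tips of the shut fingers; the grasp point (between the pads) lies 19 mm behind it (r.tcp_to_grasp is the distance from the TCP to the grasp point, in m); z points along the fingers, y is the line along which they close (so a half turn about z gives the same grasp; the last joint's range is limited). The gripper opens to 88 mm and grips with 3 to 60 N. Pads are 18 mm wide; open, the fingers measure 123 mm over their backs; the gripper's body (75 mm by 187 mm) begins 45 mm behind the grasp point.
Start: joints at [-64.928, 39.483, -11.15, 89.685, 9.013, 51.709, -12.324], TCP at [0.246, 0.575, 0.239] pointing down, gripper open.
Joint ranges: [-172.22, 172.22], [-26.19, 119.32], [-84.43, 86.54], [7.71, 146.69], [-57.33, 237.33], [2.42, 119.75], [-152.13, 152.13]. Speed limits (degrees/s): [147.25, 147.25, 180, 180, 180, 180, 180].

### API

Orientations are given as a 3x3 rotation matrix whose columns are the frame's x, y, z axes.
In Python, from workcell import r gives the robot as it stands. The module is installed in compiled form; this text tells all that it offers.
- The arm moves only by the tool play_rows, never from a script. Its argument "motion" is a list of rows, each an object of numbers: "x", "y", "z": the shift along the tool's x, y, z in units of 40 mm (1.0 is 40 mm); "spin": the turn about the tool's z in units of 6 degrees (1.0 is 6 degrees). In form: [{"x": .., "y": .., "z": .., "spin": ..}, ...]. A call has 1 to 5 rows; each row shifts and turns the commanded pose from where the row before left it, along the tool's axes as they then stand; what a row does not reach is not made up. A row lasts 1/8 s, in which the tool goes at most 62.5 mm and 10.7 degrees, less where a joint would pass 70% of its speed; a pose out of reach is approached as far as the arm can. A call is refused whole if a number of a shift passes 1 or a number of a turn 1, either way. A call with a gripper value outside its range is refused whole. "hand" is the closure in counts, from 0 (fully open) to 255 (shut), set as the call begins (left out, the last holds). The fingers move at their own pace and stop on an object; "squeeze" is the grip in N (left out, the last holds). Time passes only in rows, so rows that do not move let the fingers close. It gives the time, the measured TCP pose, the force, the opening and the grip force at its end, in the units of the state.
- r.observe(): the state, without advancing time (a new reading comes with each control period).
- r.capture(name): name is "scene" or "top" or "wrist"; returns a dict with "frame" (384x512x3 uint8, blue, green, red), "fx", "fy", "cx", "cy" (pixels), "origin" and "orientation" of the camera in the world; the wrist camera has in their place "tool_from_camera" (4x4, takes a point from camera to tool coordinates, whose origin is the TCP and whose axes are the flange's). Camera axes: x right, y up, looking along -z (the intrinsics and any distortion apply to the point x, -y, -z); pixel columns grow to the right and rows downward; lengths in m; the calibration is good to about 2 mm. A picture is of the moment at which its call begins: read the wrist's pose just before it. There is no depth.
- r.close_job(): hands the job in; it is judged then, once.
The state is a dict: "t": time; "joint_pos": joint angles; "joint_vel": joint speeds; "joint_torque": joint torques, N m; "ee_pos": TCP position; "tcp_rot": TCP orientation; "force": force on the tool from outside, world axes, zero at the start; "torque": the same for the moment, N m; "finger_gap": finger opening in m; "grip_force": force on a finger pad.
Only numpy, scipy, OpenCV 4.12 (cv2) and the standard library are available. Lean on these libraries where they do the work, as an engineer would, in place of code of your own. Each camera call takes 0.05 s, during which the arm holds its last target. There are 200 camera calls.

## Working session

There is one attempt and no reset: what is moved stays moved. The work goes in short steps, Python scripts to look and compute and a tool call to move; the robot and the scene stay as the last step left them, time stands still between calls to the robot, and variables do not carry over. Pictures are saved under pics/ and viewed, at most 14 in all, crops included, and the job is handed in when it is done.

Besides the shell and the picture viewer there is one more tool, called after ">>>" as a command line: name --argument value ..., lists and objects as JSON in quotes. play_rows: Moves the arm, as the interface text tells. Its arguments: {"type":"object","properties":{"motion":{"type":"array"},"hand":{"type":"number"},"squeeze":{"type":"number"}},"required":["motion"]}

```bash
mkdir -p pics; cat > h.py <<'E'
import numpy as np, cv2, pickle
from workcell import r
def cap(n,f):
    s=r.observe(); c=r.capture(n); cv2.imwrite(f'pics/{f}.png',c['frame'])
    if n=='wrist':
        R=np.array(s['tcp_rot']);T=np.array(c['tool_from_camera'])
        c['origin']=np.array(s['ee_pos'])+R@T[:3,3]; c['orientation']=R@T[:3,:3]
    pickle.dump(c,open(f'pics/{f}.pkl','wb')); return c
def ld(f): return pickle.load(open(f'pics/{f}.pkl','rb'))
def pt(c,u,v,z=0.):
    d=np.array(c['orientation'])@np.array([(u-c['cx'])/c['fx'],-(v-c['cy'])/c['fy'],-1]); o=np.array(c['origin'])
    return o+d*(z-o[2])/d[2]
def proj(c,P):
    q=(np.asarray(P)-np.array(c['origin']))@np.array(c['orientation'])
    q=np.atleast_2d(q); return np.c_[c['cx']-c['fx']*q[:,0]/q[:,2], c['cy']+c['fy']*q[:,1]/q[:,2]]
def st():
    s=r.observe(); print(s['t'],np.round(s['ee_pos'],4),np.round(s['force'],1),s['finger_gap'],s['grip_force']); return s
E
python3 - <<'E'
from h import *
s=st(); print(np.round(s['tcp_rot'],3))
for n in('scene','top'):
    c=cap(n,n+'0'); print({k:(np.round(v,3).tolist() if not isinstance(v,str) else v) for k,v in c.items() if k!='frame'})
    cv2.imwrite(f'pics/{n}0b.png',cv2.resize(c['frame'],(800,600),interpolation=cv2.INTER_CUBIC))
E
```

```text
0.0 [0.2454 0.5741 0.2379] [-0.1  0.3  0.7] 0.08829464114943385 0.0
[[-0.92   0.393 -0.001]
 [ 0.393  0.92  -0.002]
 [-0.    -0.002 -1.   ]]
{'fx': 434.773, 'fy': 434.773, 'cx': 255.988, 'cy': 194.159, 'origin': [-0.357, -0.275, 0.554], 'orientation': [[0.568, 0.35, -0.745], [-0.823, 0.254, -0.508], [0.012, 0.902, 0.432]]}
{'fx': 398.146, 'fy': 398.146, 'cx': 258.0, 'cy': 189.443, 'origin': [0.264, 0.338, 0.928], 'orientation': [[0.078, 0.959, -0.274], [-0.997, 0.075, -0.022], [-0.001, 0.275, 0.961]]}
```

View pics/top0b.png

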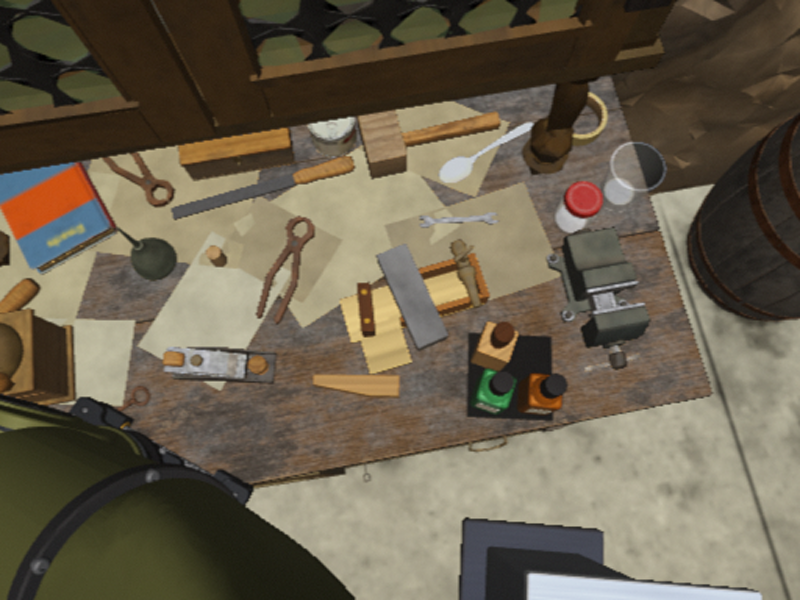

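View pics/scene0b.png

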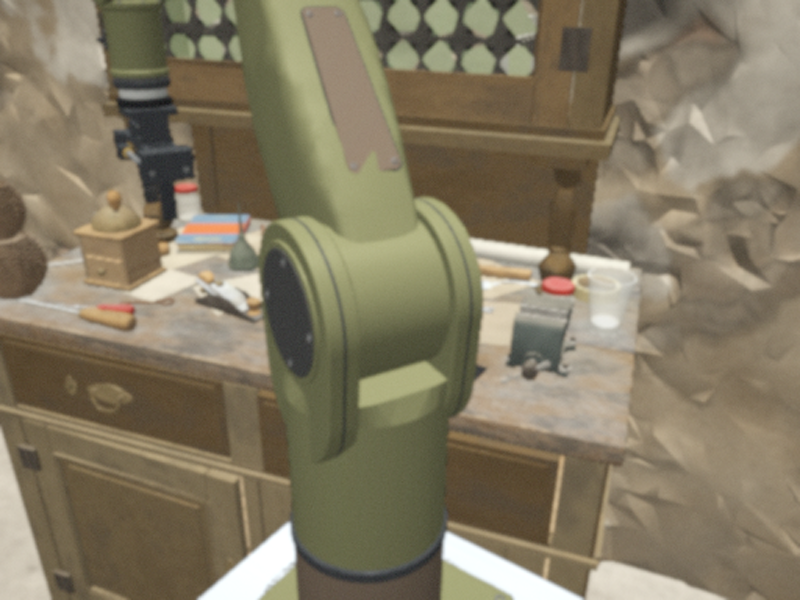

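The top view (800-px scale) shows the green bottle (495,388), the amber bottle (545,392) and the filler (497,345) on the mat. Only two bottles are there. The whetstone is at (412,295), the tap at (467,272), the batten at (366,308), and the wedge at (355,385) with its thin end to the left. In the scene view the arm hides the case.

```bash
python3 - <<'E'
from h import *
c=ld('top0');k=512/800
P=dict(stoneA=(392,249,.072),stoneB=(432,343,.072),tapA=(460,245,.07),tapB=(474,303,.065),batA=(366,284,.048),batB=(368,334,.048),endwallfar=(481,254,.048),endwallnear=(488,298,.048),wthin=(314,380,.013),wblunt=(399,386,.013),gst=(502,382,.15),ast=(552,385,.15),fst=(503,334,.15),matTL=(470,335,.004),matTR=(551,337,.004),matBL=(468,416,.004),matBR=(550,418,.004),span=(457,219,0),jar=(582,198,.086),pin=(287,270,.01),plane=(218,365,.03))
for n,(u,v,z) in P.items(): print(n,np.round(pt(c,u*k,v*k,z),3))
E
```

```text
stoneA [0.578 0.38  0.072]
stoneB [0.443 0.312 0.072]
tapA [0.593 0.281 0.07 ]
tapB [0.508 0.256 0.065]
batA [0.529 0.415 0.048]
batB [0.454 0.405 0.048]
endwallfar [0.589 0.247 0.048]
endwallnear [0.522 0.234 0.048]
wthin [0.386 0.48  0.013]
wblunt [0.387 0.355 0.013]
gst [0.384 0.224 0.15 ]
ast [0.385 0.162 0.15 ]
fst [0.445 0.225 0.15 ]
matTL [0.474 0.254 0.004]
matTR [0.48  0.131 0.004]
matBL [0.353 0.251 0.004]
matBR [0.359 0.131 0.004]
span [0.664 0.283 0.   ]
jar [0.674 0.107 0.086]
pin [0.554 0.543 0.01 ]
plane [0.395 0.62  0.03 ]
```

```bash
cat >> h.py <<'E'
def go(p,yaw=None):
    "tool-axis units to reach p (world TCP) and spin units to bring tool y to heading yaw (mod 180); shift listed in axes before spin"
    s=r.observe();R=np.array(s['tcp_rot']);d=R.T@(np.array(p)-s['ee_pos'])/.04
    h=np.degrees(np.arctan2(R[1,1],R[0,1])); a=0 if yaw is None else (yaw-h+90)%180-90
    print('t',round(s['t'],2),'tcp',np.round(s['ee_pos'],4),'hd',round(h,1),'F',np.round(s['force'],1),'gap',round(s['finger_gap'],4),'units',np.round(d,3),'rows',round(float(np.abs(d).max()),2),'spin',round(-a/6,2),'j7',round(s['joint_pos'][6],1))
E
python3 - <<'E'
from h import *
go((.45,.33,.32),117)
c=ld('top0');k=512/800
for p in[(340,237),(325,325),(325,170),(305,225),(262,318),(280,318)]: print(p,np.round(pt(c,p[0]*k,p[1]*k),3))
E
```

```text
t 0.1 tcp [0.2454 0.5742 0.238 ] hd 66.9 F [-0.3 -0.3  0.4] gap 0.0882 units [-7.103 -3.608 -2.044] rows 7.1 spin -8.36 j7 -12.3
(340, 237) [0.618 0.468 0.   ]
(325, 325) [0.473 0.475 0.   ]
(325, 170) [0.734 0.505 0.   ]
(305, 225) [0.634 0.526 0.   ]
(262, 318) [0.477 0.573 0.   ]
(280, 318) [0.479 0.546 0.   ]
```

>>> play_rows --motion '[{"x": -0.89,"y": -0.45,"z": -0.26},{"x": -0.89,"y": -0.45,"z": -0.26},{"x": -0.89,"y": -0.45,"z": -0.26},{"x": -0.89,"y": -0.45,"z": -0.26}]'

```text
$.motion[0]: bad value
```

>>> play_rows --motion '[{"x": -0.89,"y": -0.45,"z": -0.26},{"x": -0.89,"y": -0.45,"z": -0.26},{"x": -0.89,"y": -0.45,"z": -0.26},{"x": -0.89,"y": -0.45,"z": -0.26}]'

```text
$.motion[0]: bad value
```

>>> play_rows --motion '[{"spin": -1},{"spin": -1},{"spin": -1},{"spin": -1},{"spin": -1}]'

```text
$.motion[0]: bad value
```

>>> play_rows --motion '[{"spin": -1},{"spin": -1},{"spin": -1},{"spin": -0.4},{}]'

```text
$.motion[0]: bad value
```

```bash
python3 - <<'E'
from h import *
go((.47,.33,.32),117)
c=cap('wrist','w1');print(c['fx'],c['origin'],np.round(c['orientation'],2),np.round(c['tool_from_camera'],3))
cv2.imwrite('pics/w1b.png',cv2.resize(c['frame'],(800,600),interpolation=cv2.INTER_CUBIC))
E
```

```text
t 0.1 tcp [0.2454 0.5742 0.238 ] hd 66.9 F [-0.3 -0.3  0.4] gap 0.0882 units [-7.563 -3.412 -2.044] rows 7.56 spin -8.36 j7 -12.3
305.259650892427 [0.18589224 0.59978258 0.38478005] [[ 0.39 -0.89 -0.23]
 [ 0.92  0.38  0.1 ]
 [-0.   -0.26  0.97]] [[-0.     0.967  0.256  0.065]
 [ 1.     0.     0.    -0.   ]
 [ 0.     0.256 -0.967 -0.147]
 [ 0.     0.     0.     1.   ]]
```

View pics/w1b.png

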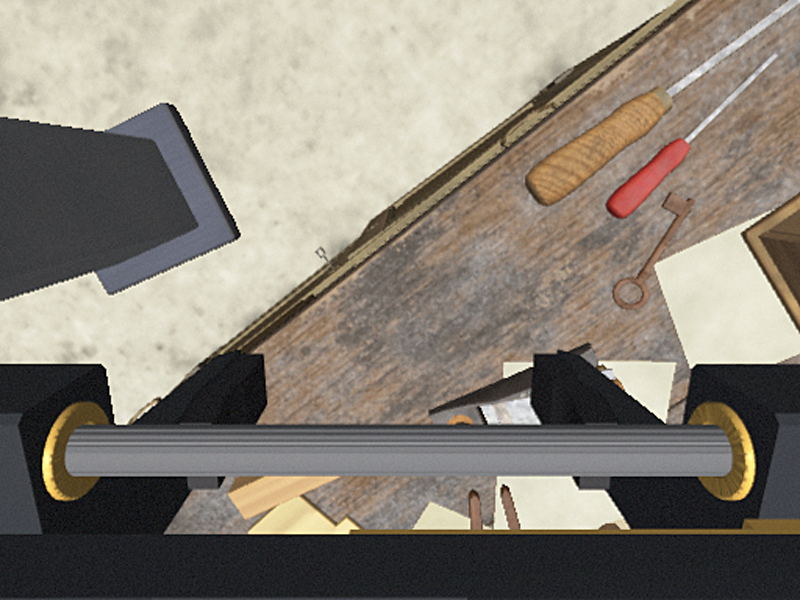

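The wrist picture shows the worktop's front edge and a corner of the wedge, so the camera looks towards tool +x. The rows need all four keys.

>>> play_rows --motion '[{"x": -0.935,"y": -0.183,"z": -0.08,"spin": 0},{"x": -0.935,"y": -0.183,"z": -0.08,"spin": 0},{"x": -0.935,"y": -0.183,"z": -0.08,"spin": 0},{"x": -0.935,"y": -0.183,"z": -0.08,"spin": 0},{"x": -0.935,"y": -0.183,"z": -0.08,"spin": 0}]'

```text
t: 0.78
ee_pos: [0.404, 0.4667, 0.2545]
tcp_rot: [[-0.92, 0.393, -0.0], [0.393, 0.92, -0.0], [0.0, -0.001, -1.0]]
force: [0.4, 0.5, -0.2]
finger_gap: 0.0881
grip_force: 0.0
```

>>> play_rows --motion '[{"x": -0.935,"y": -0.183,"z": -0.08,"spin": 0},{"x": -0.935,"y": -0.183,"z": -0.08,"spin": 0},{"x": -0.935,"y": -0.183,"z": -0.08,"spin": 0},{"x": -0.935,"y": -0.183,"z": -0.08,"spin": 0},{"x": -0.935,"y": -0.183,"z": -0.08,"spin": 0}]'

```text
t: 1.4
ee_pos: [0.5615, 0.3596, 0.2704]
tcp_rot: [[-0.92, 0.393, -0.001], [0.393, 0.92, -0.0], [0.001, -0.001, -1.0]]
force: [0.5, 1.6, -0.3]
finger_gap: 0.0883
grip_force: 0.0
```

>>> play_rows --motion '[{"x": 0,"y": 0,"z": 0,"spin": -1},{"x": 0,"y": 0,"z": 0,"spin": -1},{"x": 0,"y": 0,"z": 0,"spin": -1},{"x": 0,"y": 0,"z": 0,"spin": -1},{"x": 0,"y": 0,"z": 0,"spin": -1}]'

```text
t: 2.02
ee_pos: [0.5605, 0.3603, 0.2703]
tcp_rot: [[-0.992, -0.123, -0.001], [-0.123, 0.992, -0.001], [0.001, -0.0, -1.0]]
force: [0.6, 0.5, 0.8]
finger_gap: 0.0885
grip_force: 0.0
```

>>> play_rows --motion '[{"x": 0,"y": 0,"z": 0,"spin": -1},{"x": 0,"y": 0,"z": 0,"spin": -1},{"x": 0,"y": 0,"z": 0,"spin": -1},{"x": 0,"y": 0,"z": 0,"spin": -0.4},{"x": 0,"y": 0,"z": 0,"spin": 0}]'

```text
t: 2.65
ee_pos: [0.5607, 0.3604, 0.2705]
tcp_rot: [[-0.889, -0.457, -0.0], [-0.457, 0.889, -0.0], [0.0, 0.0, -1.0]]
force: [1.0, -0.4, -0.0]
finger_gap: 0.088
grip_force: 0.0
```

```bash
python3 - <<'E'
from h import *
go((.51,.345,.12),117)
c=cap('wrist','w2')
cv2.imwrite('pics/w2b.png',cv2.resize(c['frame'],(800,600),interpolation=cv2.INTER_CUBIC))
E
```

```text
t 2.65 tcp [0.5607 0.3604 0.2705] hd 117.2 F [ 1.  -0.4 -0. ] gap 0.088 units [1.301 0.237 3.763] rows 3.76 spin 0.03 j7 64.2
```

View pics/w2b.png

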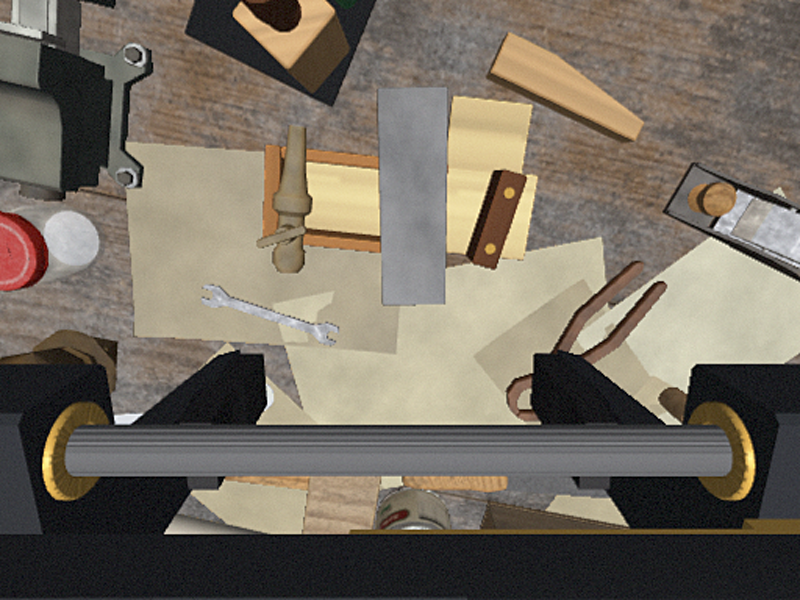

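The wrist view (800-px scale) shows whetstone corners (379,89), (447,89), (445,303), (383,304), and the tap axis from (295,125) to (289,272). The tongue corners are (453,97) and (532,103), and the base end corners (537,176) and (523,261). The wedge runs from (500,55) to (638,130).

```bash
cat >> h.py <<'E'
def fit(L,W):
    L,W=np.array(L,float),np.array(W)[:,:2]; a=L-L.mean(0);b=W-W.mean(0)
    th=np.arctan2((a[:,0]*b[:,1]-a[:,1]*b[:,0]).sum(),(a*b).sum()); R=np.array([[np.cos(th),-np.sin(th)],[np.sin(th),np.cos(th)]])
    t=W.mean(0)-R@L.mean(0); return t,np.degrees(th),np.round((L@R.T+t-W)*1000,1)
E
python3 - <<'E'
from h import *
c=ld('w2');k=512/800
w=lambda u,v,z:pt(c,u*k,v*k,z)
L=[(-.09,.03),(-.09,.095),(-.036,.109),(.036,.109)]
W=[w(453,97,.008),w(532,103,.008),w(537,176,.008),w(523,261,.008)]
L+=[(-.036,-.107),(.036,-.107)];W+=[w(264,146,.048),w(263,247,.048)]
print('case',fit(L,W))
print('stone',[np.round(w(u,v,.072),4) for u,v in[(379,89),(447,89),(445,303),(383,304)]])
print('tap',np.round(w(295,125,.061),4),np.round(w(289,272,.061),4),np.round(w(292,200,.061),4))
# wedge top corners: blunt near/far, thin
print('wedge',[np.round(w(u,v,.026),4) for u,v in[(508,33),(489,75),(643,122)]])
E
```

```text
case (array([0.52496014, 0.34613122]), np.float64(21.898679051777137), array([[ 0.3, -1.4],
       [ 1. ,  0.6],
       [-0.6,  0.6],
       [-0.5,  0.9],
       [ 1.2,  0.6],
       [-1.4, -1.3]]))
stone [array([0.4597, 0.2934, 0.072 ]), array([0.4389, 0.334 , 0.072 ]), array([0.57 , 0.404, 0.072]), array([0.5919, 0.363 , 0.072 ])]
tap [0.5063 0.2501 0.061 ] [0.6049 0.2891 0.061 ] [0.5547 0.2693 0.061 ]
wedge [array([0.3761, 0.3562, 0.026 ]), array([0.4073, 0.358 , 0.026 ]), array([0.3819, 0.4804, 0.026 ])]
```

>>> play_rows --motion '[{"x": 0.4,"y": 0.09,"z": 0.85,"spin": -0.1},{"x": 0.4,"y": 0.09,"z": 0.85,"spin": 0},{"x": 0.35,"y": 0.09,"z": 0.85,"spin": 0},{"x": 0,"y": 0,"z": 0.85,"spin": 0},{"x": 0,"y": 0,"z": 0.85,"spin": 0}]'

```text
t: 3.32
ee_pos: [0.515, 0.3488, 0.0999]
tcp_rot: [[-0.885, -0.467, 0.001], [-0.467, 0.885, 0.0], [-0.001, -0.0, -1.0]]
force: [0.5, -0.2, -0.6]
finger_gap: 0.0884
grip_force: 0.0
```

>>> play_rows --motion '[{"x": 0,"y": 0,"z": 0.7,"spin": 0},{"x": 0,"y": 0,"z": 0.49,"spin": 0},{"x": 0,"y": 0,"z": 0,"spin": 0}]'

```text
t: 3.7
ee_pos: [0.5143, 0.3483, 0.052]
tcp_rot: [[-0.884, -0.467, -0.002], [-0.467, 0.884, -0.002], [0.002, -0.001, -1.0]]
force: [0.2, -1.1, 0.7]
finger_gap: 0.088
grip_force: 0.0
```

>>> play_rows --motion '[{"x": 0,"y": 0,"z": 0,"spin": 0},{"x": 0,"y": 0,"z": 0,"spin": 0},{"x": 0,"y": 0,"z": 0,"spin": 0},{"x": 0,"y": 0,"z": 0,"spin": 0},{"x": 0,"y": 0,"z": 0,"spin": 0}]' --hand 255 --squeeze 35

```text
t: 4.32
ee_pos: [0.5151, 0.3488, 0.0535]
tcp_rot: [[-0.884, -0.467, 0.0], [-0.467, 0.884, 0.0], [-0.001, 0.0, -1.0]]
force: [-1.3, -0.7, 2.9]
finger_gap: 0.048
grip_force: 35.0
```

>>> play_rows --motion '[{"x": 0,"y": 0,"z": 0,"spin": 0},{"x": 0,"y": 0,"z": -0.5,"spin": 0},{"x": 0,"y": 0,"z": -0.8,"spin": 0},{"x": 0,"y": 0,"z": -0.8,"spin": 0},{"x": 0,"y": 0,"z": 0,"spin": 0}]'

```text
t: 4.95
ee_pos: [0.5162, 0.35, 0.1398]
tcp_rot: [[-0.884, -0.467, 0.004], [-0.467, 0.884, 0.004], [-0.005, 0.001, -1.0]]
force: [-0.2, 0.5, -5.3]
finger_gap: 0.0477
grip_force: 35.0
```

```bash
python3 - <<'E'
from h import *
go((.61,.462,.10),92)
E
```

```text
t 4.95 tcp [0.5162 0.35   0.1398] hd 117.9 F [-0.2  0.5 -5.3] gap 0.0477 units [-3.377  1.38   1.015] rows 3.38 spin 4.31 j7 56.6
```

```bash
cat >> h.py <<'E'
CO=np.array([.525,.346]);CY=21.9
def cw(x,y,z=None):
    a=np.radians(CY);p=CO+np.array([[np.cos(a),-np.sin(a)],[np.sin(a),np.cos(a)]])@[x,y]
    return p if z is None else np.r_[p,z]
def wc(p):
    a=np.radians(CY);return np.array([[np.cos(a),np.sin(a)],[-np.sin(a),np.cos(a)]])@(np.array(p)[:2]-CO)
E
python3 - <<'E'
from h import *
c=ld('w2');k=512/800
for n,u,v in[('spR',338,335),('spL',203,295),('jar',80,240),('pinhead',515,395),('pinTip1',638,265),('pinTip2',664,287),('plane',668,212),('pinleft',545,365)]:
  p=pt(c,u*k,v*k,0.005);print(n,np.round(p,3),np.round(wc(p),3))
go(cw(.078,.035,.14),21.9); go(cw(.078,.035,.14),31.9)
E
```

```text
spR [0.654 0.346 0.005] [ 0.12  -0.048]
spL [0.675 0.223 0.005] [ 0.093 -0.17 ]
jar [0.678 0.11  0.005] [ 0.054 -0.276]
pinhead [0.632 0.52  0.005] [0.164 0.122]
pinTip1 [0.475 0.552 0.005] [0.031 0.21 ]
pinTip2 [0.481 0.584 0.005] [0.048 0.237]
plane [0.426 0.549 0.005] [-0.017  0.225]
pinleft [0.593 0.529 0.005] [0.131 0.145]
t 4.95 tcp [0.5162 0.35   0.1398] hd 117.9 F [-0.2  0.5 -5.3] gap 0.0477 units [-2.179  0.478  0.008] rows 2.18 spin -14.01 j7 56.6
t 4.95 tcp [0.5162 0.35   0.1398] hd 117.9 F [-0.2  0.5 -5.3] gap 0.0477 units [-2.179  0.478  0.008] rows 2.18 spin 14.33 j7 56.6
```

>>> play_rows --motion '[{"x": -0.73,"y": 0.16,"z": 0,"spin": 0},{"x": -0.73,"y": 0.16,"z": 0,"spin": 0},{"x": -0.72,"y": 0.16,"z": 0,"spin": 0},{"x": 0,"y": 0,"z": 0,"spin": 1},{"x": 0,"y": 0,"z": 0,"spin": 1}]'

```text
t: 5.58
ee_pos: [0.5821, 0.4057, 0.1346]
tcp_rot: [[-0.963, -0.27, -0.003], [-0.27, 0.963, -0.002], [0.004, -0.001, -1.0]]
force: [-0.8, -0.0, -3.9]
finger_gap: 0.0477
grip_force: 35.0
```

>>> play_rows --motion '[{"x": 0,"y": 0,"z": 0,"spin": 1},{"x": 0,"y": 0,"z": 0,"spin": 1},{"x": 0,"y": 0,"z": 0,"spin": 1},{"x": 0,"y": 0,"z": 0,"spin": 1},{"x": 0,"y": 0,"z": 0,"spin": 1}]'

```text
t: 6.2
ee_pos: [0.5819, 0.4055, 0.1349]
tcp_rot: [[-0.969, 0.247, -0.003], [0.247, 0.969, -0.003], [0.002, -0.003, -1.0]]
force: [-0.6, -0.7, -3.7]
finger_gap: 0.0483
grip_force: 35.0
```

>>> play_rows --motion '[{"x": 0,"y": 0,"z": 0,"spin": 1},{"x": 0,"y": 0,"z": 0,"spin": 1},{"x": 0,"y": 0,"z": 0,"spin": 1},{"x": 0,"y": 0,"z": 0,"spin": 1},{"x": 0,"y": 0,"z": 0,"spin": 1}]'

```text
t: 6.82
ee_pos: [0.5818, 0.4056, 0.1349]
tcp_rot: [[-0.715, 0.699, -0.003], [0.699, 0.715, -0.003], [0.0, -0.004, -1.0]]
force: [-0.3, -0.6, -3.4]
finger_gap: 0.0479
grip_force: 35.0
```

>>> play_rows --motion '[{"x": 0,"y": 0,"z": 0,"spin": 1},{"x": 0,"y": 0,"z": 0,"spin": 1},{"x": 0,"y": 0,"z": 0,"spin": 1},{"x": 0,"y": 0,"z": 0,"spin": 1},{"x": 0,"y": 0,"z": 0,"spin": 0}]'

```text
t: 7.45
ee_pos: [0.5819, 0.4058, 0.1353]
tcp_rot: [[-0.374, 0.928, -0.002], [0.928, 0.374, -0.002], [-0.001, -0.003, -1.0]]
force: [-0.1, -0.4, -4.5]
finger_gap: 0.0479
grip_force: 35.0
```

```bash
python3 - <<'E'
from h import *
go(cw(.078,.035,.007),21.9)
E
```

```text
t 7.45 tcp [0.5819 0.4058 0.1353] hd 21.9 F [-0.1 -0.4 -4.5] gap 0.0479 units [0.022 0.082 3.207] rows 3.21 spin 0.01 j7 -15.6
```

>>> play_rows --motion '[{"x": 0.25,"y": 0.34,"z": 0.6,"spin": 0},{"x": 0,"y": 0,"z": 0.9,"spin": 0},{"x": 0,"y": 0,"z": 0.9,"spin": 0},{"x": 0,"y": 0,"z": 0.6,"spin": 0},{"x": 0,"y": 0,"z": 0.18,"spin": 0}]'

```text
t: 8.07
ee_pos: [0.5908, 0.42, 0.0077]
tcp_rot: [[-0.373, 0.928, -0.003], [0.928, 0.373, -0.002], [-0.001, -0.003, -1.0]]
force: [-0.5, -0.7, -3.4]
finger_gap: 0.0477
grip_force: 35.0
```

>>> play_rows --motion '[{"x": 0,"y": 0,"z": 0,"spin": 0},{"x": 0,"y": 0,"z": 0,"spin": 0}]'

```text
t: 8.32
ee_pos: [0.5931, 0.4216, 0.0116]
tcp_rot: [[-0.373, 0.928, 0.002], [0.928, 0.373, 0.002], [0.001, 0.003, -1.0]]
force: [0.6, -0.5, -2.6]
finger_gap: 0.0477
grip_force: 35.0
```

>>> play_rows --motion '[{"x": 0,"y": 0,"z": 0,"spin": 0},{"x": 0,"y": 0,"z": 0,"spin": 0},{"x": 0,"y": 0,"z": -0.6,"spin": 0},{"x": 0,"y": 0,"z": -1,"spin": 0},{"x": 0,"y": 0,"z": -1,"spin": 0}]' --hand 92

```text
t: 8.95
ee_pos: [0.5925, 0.4212, 0.1172]
tcp_rot: [[-0.372, 0.928, 0.002], [0.928, 0.372, 0.001], [0.001, 0.002, -1.0]]
force: [-0.0, 0.2, 0.1]
finger_gap: 0.0566
grip_force: 0.0
```

>>> play_rows --motion '[{"x": 0,"y": 0,"z": -0.6,"spin": 0},{"x": 0,"y": 0,"z": 0,"spin": -1},{"x": 0,"y": 0,"z": 0,"spin": -1},{"x": 0,"y": 0,"z": 0,"spin": -1},{"x": 0,"y": 0,"z": 0,"spin": -1}]'

```text
t: 9.57
ee_pos: [0.5926, 0.421, 0.1404]
tcp_rot: [[-0.72, 0.694, 0.002], [0.694, 0.72, 0.001], [-0.001, 0.003, -1.0]]
force: [0.0, -0.3, 0.1]
finger_gap: 0.0566
grip_force: 0.0
```

>>> play_rows --motion '[{"x": 0,"y": 0,"z": 0,"spin": -1},{"x": 0,"y": 0,"z": 0,"spin": -1},{"x": 0,"y": 0,"z": 0,"spin": -1},{"x": 0,"y": 0,"z": 0,"spin": -1},{"x": 0,"y": 0,"z": 0,"spin": -1}]'

```text
t: 10.2
ee_pos: [0.5922, 0.4203, 0.14]
tcp_rot: [[-0.97, 0.241, 0.001], [0.241, 0.97, 0.0], [-0.001, 0.0, -1.0]]
force: [-0.7, -0.3, 0.1]
finger_gap: 0.0565
grip_force: 0.0
```

>>> play_rows --motion '[{"x": 0,"y": 0,"z": 0,"spin": -1},{"x": 0,"y": 0,"z": 0,"spin": -1},{"x": 0,"y": 0,"z": 0,"spin": -1},{"x": 0,"y": 0,"z": 0,"spin": -1},{"x": 0,"y": 0,"z": 0,"spin": -1}]'

```text
t: 10.82
ee_pos: [0.5912, 0.4191, 0.1394]
tcp_rot: [[-0.961, -0.276, -0.0], [-0.276, 0.961, -0.002], [0.001, -0.002, -1.0]]
force: [-0.5, -0.3, -1.1]
finger_gap: 0.0564
grip_force: 0.0
```

>>> play_rows --motion '[{"x": 0,"y": 0,"z": 0,"spin": -1},{"x": 0,"y": 0,"z": 0,"spin": 0}]'

```text
t: 11.08
ee_pos: [0.5911, 0.4199, 0.1393]
tcp_rot: [[-0.928, -0.372, -0.0], [-0.372, 0.928, -0.001], [0.001, -0.001, -1.0]]
force: [-0.0, 0.6, 0.5]
finger_gap: 0.0565
grip_force: 0.0
```

```bash
python3 - <<'E'
from h import *
go((.553,.2685,.12),111.6)
E
```

```text
t 11.07 tcp [0.5911 0.4199 0.1393] hd 111.8 F [-0.   0.6  0.5] gap 0.0565 units [ 2.29  -3.159  0.485] rows 3.16 spin 0.04 j7 56.5
```

>>> play_rows --motion '[{"x": 0.57,"y": -0.79,"z": 0.1,"spin": 0},{"x": 0.57,"y": -0.79,"z": 0.1,"spin": 0},{"x": 0.57,"y": -0.79,"z": 0.1,"spin": 0},{"x": 0.58,"y": -0.79,"z": 0.18,"spin": 0},{"x": 0,"y": 0,"z": 0.6,"spin": 0}]'

```text
t: 11.7
ee_pos: [0.5568, 0.2656, 0.0968]
tcp_rot: [[-0.931, -0.365, 0.005], [-0.365, 0.931, -0.002], [-0.004, -0.004, -1.0]]
force: [-0.2, 0.2, 0.4]
finger_gap: 0.0565
grip_force: 0.0
```

>>> play_rows --motion '[{"x": 0,"y": 0,"z": 0.6,"spin": 0},{"x": 0,"y": 0,"z": 0.4,"spin": 0},{"x": 0,"y": 0,"z": 0,"spin": 0}]'

```text
t: 12.08
ee_pos: [0.5543, 0.2694, 0.0543]
tcp_rot: [[-0.928, -0.372, -0.0], [-0.372, 0.928, -0.001], [0.0, -0.001, -1.0]]
force: [-0.3, -0.1, -0.4]
finger_gap: 0.0565
grip_force: 0.0
```

>>> play_rows --motion '[{"x": 0,"y": 0,"z": 0,"spin": 0},{"x": 0,"y": 0,"z": 0,"spin": 0},{"x": 0,"y": 0,"z": 0,"spin": 0},{"x": 0,"y": 0,"z": 0,"spin": 0},{"x": 0,"y": 0,"z": 0,"spin": 0}]' --hand 255 --squeeze 30

```text
t: 12.7
ee_pos: [0.5542, 0.2697, 0.0552]
tcp_rot: [[-0.928, -0.373, 0.001], [-0.373, 0.928, 0.001], [-0.001, 0.0, -1.0]]
force: [-0.4, 0.1, 3.0]
finger_gap: 0.0216
grip_force: 29.8
```

>>> play_rows --motion '[{"x": 0,"y": 0,"z": -0.4,"spin": 0},{"x": 0,"y": 0,"z": -0.9,"spin": 0},{"x": 0,"y": 0,"z": -0.9,"spin": 0},{"x": 0,"y": 0,"z": 0,"spin": 0},{"x": 0,"y": 0,"z": 0,"spin": 0}]'

```text
t: 13.32
ee_pos: [0.5535, 0.2687, 0.1422]
tcp_rot: [[-0.928, -0.372, -0.001], [-0.372, 0.928, -0.001], [0.001, -0.001, -1.0]]
force: [-0.4, -1.2, -2.8]
finger_gap: 0.0215
grip_force: 29.8
```

```bash
python3 - <<'E'
from h import *
go((.473,.478,.14),95)
c=cap('wrist','w3')
cv2.imwrite('pics/w3b.png',cv2.resize(c['frame'],(800,600),interpolation=cv2.INTER_CUBIC))
E
```

```text
t 13.32 tcp [0.5535 0.2687 0.1422] hd 111.9 F [-0.4 -1.2 -2.8] gap 0.0215 units [-0.081  5.606  0.051] rows 5.61 spin 2.81 j7 59.4
```

View pics/w3b.png

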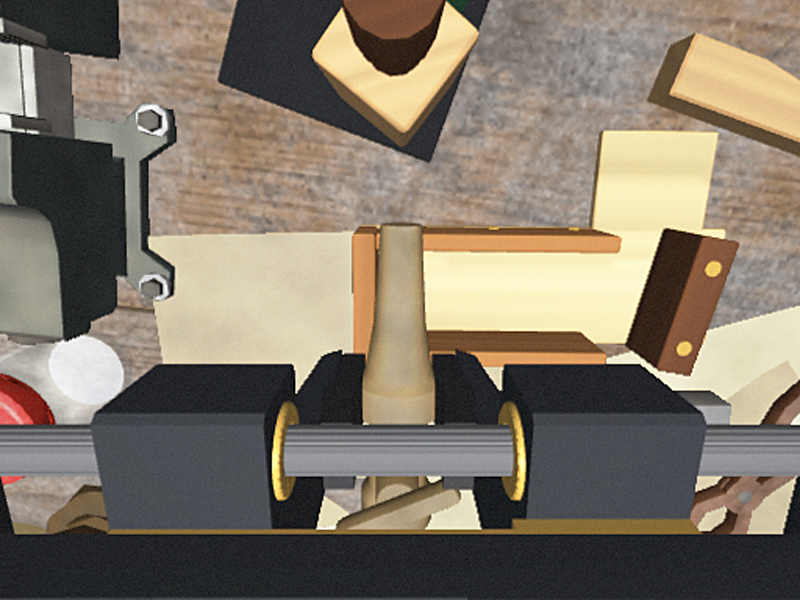

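The tap is held. The filler stands rotated on the mat, with top corners at (313,57), (403,135) and (478,33).

>>> play_rows --motion '[{"x": 0,"y": 0.99,"z": 0,"spin": 0},{"x": 0,"y": 0.99,"z": 0,"spin": 0},{"x": 0,"y": 0.99,"z": 0,"spin": 0},{"x": 0,"y": 0.99,"z": 0,"spin": 0},{"x": 0,"y": 0.99,"z": 0,"spin": 0}]'

```text
t: 14.0
ee_pos: [0.479, 0.4534, 0.1408]
tcp_rot: [[-0.928, -0.373, -0.002], [-0.373, 0.928, -0.003], [0.003, -0.002, -1.0]]
force: [1.1, 0.2, -1.3]
finger_gap: 0.0218
grip_force: 29.8
```

>>> play_rows --motion '[{"x": 0,"y": 0.99,"z": 0,"spin": 0},{"x": 0,"y": 0,"z": 0.3,"spin": 0.95},{"x": 0,"y": 0,"z": 0.6,"spin": 0.95},{"x": 0,"y": 0,"z": 0.7,"spin": 0.95},{"x": 0,"y": 0,"z": 0.7,"spin": 0}]'

```text
t: 14.62
ee_pos: [0.4647, 0.489, 0.0482]
tcp_rot: [[-0.997, -0.083, -0.001], [-0.083, 0.997, -0.003], [0.002, -0.002, -1.0]]
force: [-0.3, -0.4, -1.9]
finger_gap: 0.0216
grip_force: 29.8
```

>>> play_rows --motion '[{"x": 0,"y": 0,"z": 0.6,"spin": 0},{"x": 0,"y": 0,"z": 0.37,"spin": 0},{"x": 0,"y": 0,"z": 0,"spin": 0},{"x": 0,"y": 0,"z": 0,"spin": 0}]'

```text
t: 15.12
ee_pos: [0.4661, 0.4905, 0.0128]
tcp_rot: [[-0.997, -0.083, 0.001], [-0.083, 0.997, 0.001], [-0.001, 0.001, -1.0]]
force: [0.2, 0.1, -1.7]
finger_gap: 0.0219
grip_force: 29.8
```

>>> play_rows --motion '[{"x": 0,"y": 0,"z": 0,"spin": 0},{"x": 0,"y": 0,"z": 0,"spin": 0},{"x": 0,"y": 0,"z": -0.4,"spin": 0},{"x": 0,"y": 0,"z": -0.8,"spin": 0},{"x": 0,"y": 0,"z": -1,"spin": 0}]' --hand 160

```text
t: 15.75
ee_pos: [0.4654, 0.4897, 0.1016]
tcp_rot: [[-0.997, -0.083, -0.0], [-0.083, 0.997, -0.0], [0.0, -0.0, -1.0]]
force: [-0.1, -0.0, 0.4]
finger_gap: 0.0329
grip_force: 0.0
```

```bash
python3 - <<'E'
from h import *
c=ld('w3');k=512/800
w=lambda u,v,z:np.round(pt(c,u*k,v*k,z),4)
print('filler',w(313,57,.096),w(403,135,.096),w(478,33,.096))
print('mat',w(432,161,.004),w(219,82,.004))
go((.48,.20,.3),111.9)
E
```

```text
filler [0.4662 0.1992 0.096 ] [0.4791 0.2402 0.096 ] [0.4362 0.2524 0.096 ]
mat [0.4791 0.2591 0.004 ] [0.4843 0.1337 0.004 ]
t 15.75 tcp [0.4654 0.4897 0.1016] hd 94.8 F [-0.1 -0.   0.4] gap 0.0329 units [ 0.24  -7.249 -4.96 ] rows 7.25 spin -2.85 j7 29.3
```

>>> play_rows --motion '[{"x": 0,"y": -0.92,"z": -0.62,"spin": 0},{"x": 0,"y": -0.92,"z": -0.62,"spin": 0},{"x": 0,"y": -0.92,"z": -0.62,"spin": 0},{"x": 0,"y": -0.92,"z": -0.62,"spin": 0},{"x": 0,"y": -0.92,"z": -0.62,"spin": 0}]'

```text
t: 16.38
ee_pos: [0.4811, 0.3054, 0.2262]
tcp_rot: [[-0.997, -0.083, 0.002], [-0.083, 0.997, 0.001], [-0.002, 0.001, -1.0]]
force: [1.0, 0.8, 0.0]
finger_gap: 0.0325
grip_force: 0.0
```

>>> play_rows --motion '[{"x": 0,"y": -0.92,"z": -0.62,"spin": 0},{"x": 0,"y": -0.92,"z": -0.62,"spin": 0},{"x": 0,"y": -0.92,"z": -0.62,"spin": 0},{"x": 0,"y": 0,"z": 0,"spin": 0},{"x": 0,"y": 0,"z": 0,"spin": 0}]'

```text
t: 17.0
ee_pos: [0.4897, 0.1972, 0.299]
tcp_rot: [[-0.996, -0.084, 0.001], [-0.084, 0.996, 0.001], [-0.001, 0.001, -1.0]]
force: [0.7, 0.4, -0.6]
finger_gap: 0.0328
grip_force: 0.0
```

```bash
python3 - <<'E'
from h import *
go((.48,.20,.3),111.9)
c=cap('wrist','w4')
cv2.imwrite('pics/w4b.png',cv2.resize(c['frame'],(800,600),interpolation=cv2.INTER_CUBIC))
E
```

```text
t 17.0 tcp [0.4897 0.1972 0.299 ] hd 94.8 F [ 0.7  0.4 -0.6] gap 0.0328 units [ 0.237  0.089 -0.025] rows 0.24 spin -2.85 j7 53.6
```

View pics/w4b.png

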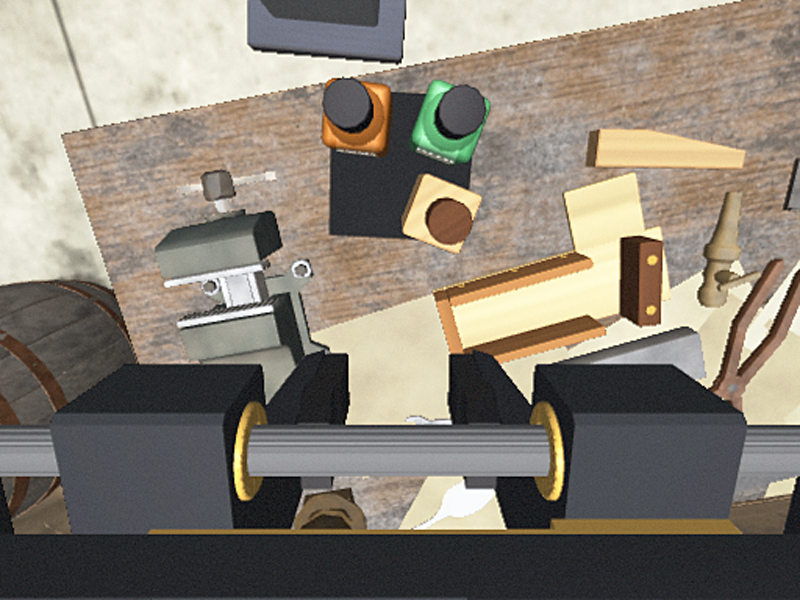

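The mat shows the amber stopper at (347,104), the green stopper at (461,111) and the filler knob at (449,221). The tap and whetstone lie on the worktop and the case is clear. I'll zoom in on the mat to get the yaws.

```bash
python3 - <<'E'
from h import *
c=ld('w4'); cv2.imwrite('pics/w4c.png',cv2.resize(c['frame'][45:165,195:320],None,fx=5,fy=5,interpolation=cv2.INTER_CUBIC))
E
```

```text
(no output)
```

View pics/w4c.png

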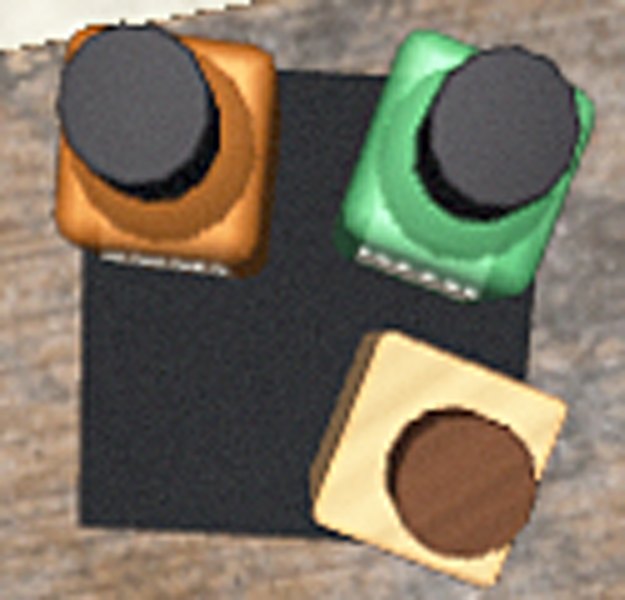

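The crop shows stopper centres at amber (135,105), green (504,128) and filler (463,482). The filler corners are sharp. The bottle yaws come from the label and side edges.

```bash
python3 - <<'E'
from h import *
c=ld('w4')
w=lambda p,z:pt(c,p[0]/5+195-.4,p[1]/5+45-.4,z)
for n,p in dict(amber=(135,105),green=(504,128),filler=(463,482)).items(): print(n,np.round(w(p,.154),4))
def yaw(a,b,z):
    d=w(b,z)-w(a,z);return round((np.degrees(np.arctan2(d[1],d[0]))+45)%90-45,1)
print('amber',yaw((103,255),(228,270),.08),yaw((90,30),(260,45),.092),yaw((65,60),(57,220),.092),yaw((276,60),(266,255),.09))
print('green',yaw((360,252),(480,293),.08),yaw((405,40),(350,215),.092),yaw((592,120),(535,290),.092))
F=[(385,332),(565,403),(495,585),(315,518)]
print('filler',[yaw(F[i],F[(i+1)%4],.096) for i in range(4)],np.round(np.mean([w(f,.096) for f in F],0),4))
print('mat',np.round(w((82,527),.004),4),np.round(w((533,290),.004),4),yaw((82,250),(82,525),.004))
print('case chk',[np.round(wc(pt(c,u*.64,v*.64,z)),3) for u,v,z in[(432,293,.048),(458,356,.048),(564,190,.008),(634,174,.008),(661,228,.008),(670,300,.008)]])
E
```

```text
amber [0.3884 0.1588 0.154 ]
green [0.3867 0.2248 0.154 ]
filler [0.4496 0.2244 0.154 ]
amber -1.8 0.1 -0.6 1.4
green -13.2 -13.1 -12.4
filler [np.float64(-16.0), np.float64(-14.5), np.float64(-15.6), np.float64(-15.8)] [0.4503 0.2253 0.096 ]
mat [0.4843 0.1332 0.004 ] [0.4082 0.255  0.004 ] 2.7
case chk [array([-0.047, -0.107]), array([ 0.015, -0.101]), array([-0.093,  0.032]), array([-0.088,  0.094]), array([-0.034,  0.109]), array([0.036, 0.107])]
```

>>> play_rows --motion '[{"x": 0.93,"y": 0.77,"z": 0,"spin": 0},{"x": 0,"y": 0,"z": 0.4,"spin": 1},{"x": 0,"y": 0,"z": 0.4,"spin": 1},{"x": 0,"y": 0,"z": 0.4,"spin": 1},{"x": 0,"y": 0,"z": 0.4,"spin": 1}]' --hand 127

```text
t: 17.68
ee_pos: [0.4495, 0.2256, 0.2333]
tcp_rot: [[-0.944, 0.33, -0.001], [0.33, 0.944, 0.0], [0.001, -0.0, -1.0]]
force: [0.0, -0.3, 0.7]
finger_gap: 0.0444
grip_force: 0.0
```

>>> play_rows --motion '[{"x": 0,"y": 0,"z": 0.4,"spin": 1},{"x": 0,"y": 0,"z": 0.4,"spin": 1},{"x": 0,"y": 0,"z": 0,"spin": 1},{"x": 0,"y": 0,"z": 0,"spin": 1},{"x": 0,"y": 0,"z": 0,"spin": 1}]'

```text
t: 18.3
ee_pos: [0.4494, 0.2257, 0.2016]
tcp_rot: [[-0.653, 0.758, -0.001], [0.758, 0.653, 0.0], [0.001, -0.001, -1.0]]
force: [0.2, -0.3, -0.3]
finger_gap: 0.0444
grip_force: 0.0
```

>>> play_rows --motion '[{"x": 0,"y": 0,"z": 0,"spin": 1},{"x": 0,"y": 0,"z": 0,"spin": 1},{"x": 0,"y": 0,"z": 0,"spin": 1},{"x": 0,"y": 0,"z": 0,"spin": 1},{"x": 0,"y": 0,"z": 0,"spin": 1}]'

```text
t: 18.92
ee_pos: [0.4494, 0.2257, 0.2017]
tcp_rot: [[-0.186, 0.982, -0.001], [0.982, 0.186, 0.0], [0.0, -0.001, -1.0]]
force: [-0.2, -0.5, -1.0]
finger_gap: 0.0443
grip_force: 0.0
```

>>> play_rows --motion '[{"x": 0,"y": 0,"z": 0,"spin": 1},{"x": 0,"y": 0,"z": 0,"spin": 1},{"x": 0,"y": 0,"z": 0,"spin": 1},{"x": 0,"y": 0,"z": 0,"spin": 1},{"x": 0,"y": 0,"z": 0,"spin": 0.4}]'

```text
t: 19.55
ee_pos: [0.4495, 0.2255, 0.2017]
tcp_rot: [[0.268, 0.963, -0.001], [0.963, -0.268, -0.0], [-0.0, -0.001, -1.0]]
force: [0.0, 0.4, 0.3]
finger_gap: 0.0438
grip_force: 0.0
```

```bash
python3 - <<'E'
from h import *
go((.4499,.2248,.118),-15.5)
E
```

```text
t 19.55 tcp [0.4495 0.2255 0.2017] hd -15.5 F [0.  0.4 0.3] gap 0.0438 units [-0.012  0.015  2.093] rows 2.09 spin -0.01 j7 -34.8
```

>>> play_rows --motion '[{"x": 0,"y": 0,"z": 0.7,"spin": 0},{"x": 0,"y": 0,"z": 0.8,"spin": 0},{"x": 0,"y": 0,"z": 0.58,"spin": 0},{"x": 0,"y": 0,"z": 0,"spin": 0},{"x": 0,"y": 0,"z": 0,"spin": 0}]'

```text
t: 20.18
ee_pos: [0.4506, 0.2246, 0.1196]
tcp_rot: [[0.269, 0.963, 0.001], [0.963, -0.269, 0.001], [0.001, 0.0, -1.0]]
force: [1.0, -0.1, 0.5]
finger_gap: 0.0446
grip_force: 0.0
```

>>> play_rows --motion '[{"x": 0,"y": 0,"z": 0,"spin": 0},{"x": 0,"y": 0,"z": 0,"spin": 0},{"x": 0,"y": 0,"z": 0,"spin": 0},{"x": 0,"y": 0,"z": 0,"spin": 0}]' --hand 255 --squeeze 25

```text
t: 20.68
ee_pos: [0.4507, 0.2245, 0.1198]
tcp_rot: [[0.269, 0.963, 0.001], [0.963, -0.269, 0.001], [0.001, 0.001, -1.0]]
force: [-1.9, 0.9, 6.2]
finger_gap: 0.0274
grip_force: 25.0
```

>>> play_rows --motion '[{"x": 0,"y": 0,"z": -0.3,"spin": 0},{"x": 0,"y": 0,"z": -0.8,"spin": 0},{"x": 0,"y": 0,"z": -0.9,"spin": 0},{"x": 0,"y": 0,"z": 0,"spin": 0},{"x": 0,"y": 0,"z": 0,"spin": 0}]'

```text
t: 21.3
ee_pos: [0.4498, 0.2239, 0.1987]
tcp_rot: [[0.269, 0.963, -0.001], [0.963, -0.269, -0.0], [-0.001, -0.001, -1.0]]
force: [0.4, -0.2, -0.6]
finger_gap: 0.0273
grip_force: 25.0
```

```bash
python3 - <<'E'
from h import *
go(cw(0,-.068,.2),21.9)
E
```

```text
t 21.3 tcp [0.4498 0.2239 0.1987] hd -15.6 F [ 0.4 -0.2 -0.6] gap 0.0273 units [ 2.098  2.025 -0.036] rows 2.1 spin -6.25 j7 -34.4
```

>>> play_rows --motion '[{"x": 0.7,"y": 0.675,"z": 0,"spin": 0},{"x": 0.7,"y": 0.675,"z": 0,"spin": 0},{"x": 0.7,"y": 0.675,"z": 0,"spin": 0},{"x": 0,"y": 0,"z": 0,"spin": -1},{"x": 0,"y": 0,"z": 0,"spin": -1}]'

```text
t: 21.92
ee_pos: [0.5501, 0.2828, 0.1967]
tcp_rot: [[0.06, 0.998, -0.004], [0.998, -0.06, -0.002], [-0.002, -0.003, -1.0]]
force: [-0.4, -0.5, -1.4]
finger_gap: 0.0269
grip_force: 25.0
```

>>> play_rows --motion '[{"x": 0,"y": 0,"z": 0,"spin": -1},{"x": 0,"y": 0,"z": 0,"spin": -1},{"x": 0,"y": 0,"z": 0,"spin": -1},{"x": 0,"y": 0,"z": 0,"spin": -1},{"x": 0,"y": 0,"z": 0,"spin": -0.25}]'

```text
t: 22.55
ee_pos: [0.5501, 0.2826, 0.1974]
tcp_rot: [[-0.373, 0.928, -0.003], [0.928, 0.373, -0.001], [0.0, -0.003, -1.0]]
force: [-0.3, -0.9, -2.3]
finger_gap: 0.0268
grip_force: 25.0
```

>>> play_rows --motion '[{"x": 0,"y": 0,"z": 0,"spin": 0},{"x": 0,"y": 0,"z": 0,"spin": 0}]'

```text
t: 22.8
ee_pos: [0.5508, 0.2831, 0.1987]
tcp_rot: [[-0.372, 0.928, -0.001], [0.928, 0.372, -0.0], [-0.0, -0.001, -1.0]]
force: [-0.1, -0.1, -1.1]
finger_gap: 0.0273
grip_force: 25.0
```

```bash
python3 - <<'E'
from h import *
go(cw(0,-.068,.126),21.9)
E
```

```text
t 22.8 tcp [0.5508 0.2831 0.1987] hd 21.8 F [-0.1 -0.1 -1.1] gap 0.0273 units [ 1.000e-03 -1.100e-02  1.817e+00] rows 1.82 spin -0.01 j7 -7.9
```

>>> play_rows --motion '[{"x": 0,"y": 0,"z": 0.5,"spin": 0},{"x": 0,"y": 0,"z": 0.4,"spin": 0},{"x": 0,"y": 0,"z": 0.4,"spin": 0},{"x": 0,"y": 0,"z": 0.3,"spin": 0},{"x": 0,"y": 0,"z": 0.2,"spin": 0}]'

```text
t: 23.42
ee_pos: [0.5509, 0.2831, 0.1262]
tcp_rot: [[-0.372, 0.928, -0.001], [0.928, 0.372, -0.0], [-0.0, -0.001, -1.0]]
force: [0.3, 0.5, -1.1]
finger_gap: 0.027
grip_force: 25.0
```

>>> play_rows --motion '[{"x": 0,"y": 0,"z": 0,"spin": 0},{"x": -0.05,"y": 0,"z": 0,"spin": 0},{"x": -0.05,"y": 0,"z": 0,"spin": 0},{"x": 0,"y": 0,"z": 0,"spin": 0}]'

```text
t: 23.92
ee_pos: [0.5529, 0.2792, 0.1276]
tcp_rot: [[-0.372, 0.928, 0.001], [0.928, 0.372, 0.0], [-0.0, 0.001, -1.0]]
force: [0.2, -0.3, -1.6]
finger_gap: 0.0272
grip_force: 25.0
```

>>> play_rows --motion '[{"x": -0.04,"y": 0,"z": 0.05,"spin": 0},{"x": -0.03,"y": 0,"z": 0.03,"spin": 0},{"x": 0,"y": 0,"z": 0,"spin": 0}]'

```text
t: 24.3
ee_pos: [0.5534, 0.2776, 0.1242]
tcp_rot: [[-0.373, 0.928, 0.0], [0.928, 0.373, 0.001], [0.001, 0.0, -1.0]]
force: [-2.0, 1.9, 2.7]
finger_gap: 0.0274
grip_force: 25.0
```

>>> play_rows --motion '[{"x": -0.04,"y": 0,"z": 0.03,"spin": 0},{"x": 0,"y": 0,"z": 0,"spin": 0}]'

```text
t: 24.55
ee_pos: [0.5536, 0.2775, 0.1241]
tcp_rot: [[-0.374, 0.928, 0.0], [0.928, 0.374, 0.003], [0.003, 0.001, -1.0]]
force: [-3.2, 3.1, 9.9]
finger_gap: 0.0275
grip_force: 25.0
```

>>> play_rows --motion '[{"x": 0,"y": 0,"z": 0,"spin": 0},{"x": 0,"y": 0,"z": 0,"spin": 0},{"x": 0,"y": 0,"z": -0.5,"spin": 0},{"x": 0,"y": 0,"z": -0.8,"spin": 0},{"x": 0,"y": 0,"z": -0.8,"spin": 0}]' --hand 127

```text
t: 25.18
ee_pos: [0.5542, 0.2745, 0.2071]
tcp_rot: [[-0.372, 0.928, -0.001], [0.928, 0.372, -0.001], [-0.001, -0.001, -1.0]]
force: [0.8, -0.3, 0.2]
finger_gap: 0.0441
grip_force: 0.0
```

>>> play_rows --motion '[{"x": 0,"y": 0,"z": 0,"spin": 0.97},{"x": 0,"y": 0,"z": 0,"spin": 0.97},{"x": 0,"y": 0,"z": 0,"spin": 0.97},{"x": 0,"y": 0,"z": 0,"spin": 0.97},{"x": 0,"y": 0,"z": 0,"spin": 0.97}]'

```text
t: 25.8
ee_pos: [0.5543, 0.2746, 0.2063]
tcp_rot: [[0.13, 0.992, -0.0], [0.992, -0.13, -0.001], [-0.001, -0.0, -1.0]]
force: [0.2, -0.9, -0.9]
finger_gap: 0.0442
grip_force: 0.0
```

>>> play_rows --motion '[{"x": 0,"y": 0,"z": 0,"spin": 0.95},{"x": 0,"y": 0,"z": 0,"spin": 0}]'

```text
t: 26.05
ee_pos: [0.5542, 0.2748, 0.2064]
tcp_rot: [[0.223, 0.975, -0.0], [0.975, -0.223, -0.001], [-0.001, 0.0, -1.0]]
force: [-0.3, -0.3, -0.3]
finger_gap: 0.0442
grip_force: 0.0
```

```bash
sed -i 's/CO=np.array(\[.525,.346\])/CO=np.array([.5257,.3441])/' h.py; python3 - <<'E'
from h import *
go((.3867,.2248,.2),-13)
E
```

```text
t 26.05 tcp [0.5542 0.2748 0.2064] hd -12.9 F [-0.3 -0.3 -0.3] gap 0.0442 units [-2.154 -3.804  0.161] rows 3.8 spin 0.02 j7 -33.4
```

>>> play_rows --motion '[{"x": -0.54,"y": -0.95,"z": 0,"spin": 0},{"x": -0.54,"y": -0.95,"z": 0,"spin": 0},{"x": -0.54,"y": -0.95,"z": 0,"spin": 0},{"x": -0.53,"y": -0.95,"z": 0,"spin": 0},{"x": 0,"y": 0,"z": 0,"spin": 0}]'

```text
t: 26.68
ee_pos: [0.3833, 0.224, 0.2067]
tcp_rot: [[0.221, 0.975, -0.004], [0.975, -0.221, -0.002], [-0.003, -0.003, -1.0]]
force: [0.7, -0.4, 0.4]
finger_gap: 0.0444
grip_force: 0.0
```

>>> play_rows --motion '[{"x": 0,"y": 0,"z": 0.7,"spin": 0},{"x": 0,"y": 0,"z": 0.8,"spin": 0},{"x": 0,"y": 0,"z": 0.66,"spin": 0},{"x": 0,"y": 0,"z": 0,"spin": 0},{"x": 0,"y": 0,"z": 0,"spin": 0}]'

```text
t: 27.3
ee_pos: [0.3878, 0.2258, 0.1209]
tcp_rot: [[0.224, 0.975, 0.001], [0.975, -0.224, 0.001], [0.001, 0.001, -1.0]]
force: [-0.2, 0.5, -0.4]
finger_gap: 0.0446
grip_force: 0.0
```

>>> play_rows --motion '[{"x": 0,"y": 0,"z": 0,"spin": 0},{"x": 0,"y": 0,"z": 0,"spin": 0},{"x": 0,"y": 0,"z": 0,"spin": 0},{"x": 0,"y": 0,"z": 0,"spin": 0}]' --hand 255 --squeeze 30

```text
t: 27.8
ee_pos: [0.387, 0.226, 0.121]
tcp_rot: [[0.223, 0.975, 0.001], [0.975, -0.223, 0.001], [0.001, 0.001, -1.0]]
force: [-0.9, 0.5, 7.1]
finger_gap: 0.0269
grip_force: 30.0
```

>>> play_rows --motion '[{"x": 0,"y": 0,"z": -0.3,"spin": 0},{"x": 0,"y": 0,"z": -0.9,"spin": 0},{"x": 0,"y": 0,"z": -0.9,"spin": 0},{"x": 0,"y": 0,"z": -0.2,"spin": 0},{"x": 0,"y": 0,"z": 0,"spin": 0}]'

```text
t: 28.42
ee_pos: [0.3866, 0.2256, 0.2124]
tcp_rot: [[0.224, 0.975, 0.0], [0.975, -0.224, 0.0], [0.0, 0.0, -1.0]]
force: [-0.9, -0.1, -2.7]
finger_gap: 0.027
grip_force: 30.0
```

```bash
python3 - <<'E'
from h import *
go(cw(0.001,-.010,.2),21.9)
E
```

```text
t 28.43 tcp [0.3866 0.2256 0.2124] hd -12.9 F [-0.9 -0.1 -2.7] gap 0.027 units [3.474 2.892 0.311] rows 3.47 spin -5.8 j7 -35.7
```

>>> play_rows --motion '[{"x": 0.7,"y": 0.58,"z": -0.3,"spin": 0},{"x": 0.7,"y": 0.58,"z": 0,"spin": 0},{"x": 0.7,"y": 0.58,"z": 0,"spin": 0},{"x": 0.7,"y": 0.58,"z": 0,"spin": 0},{"x": 0.67,"y": 0.57,"z": 0,"spin": 0}]'

```text
t: 29.05
ee_pos: [0.5302, 0.3352, 0.2218]
tcp_rot: [[0.224, 0.975, -0.004], [0.975, -0.224, -0.002], [-0.003, -0.003, -1.0]]
force: [-0.2, 0.2, -3.0]
finger_gap: 0.0272
grip_force: 30.0
```

>>> play_rows --motion '[{"x": 0,"y": 0,"z": 0,"spin": -0.97},{"x": 0,"y": 0,"z": 0,"spin": -0.97},{"x": 0,"y": 0,"z": 0,"spin": -0.97},{"x": 0,"y": 0,"z": 0,"spin": -0.97},{"x": 0,"y": 0,"z": 0,"spin": -0.97}]'

```text
t: 29.68
ee_pos: [0.5293, 0.3343, 0.2217]
tcp_rot: [[-0.282, 0.96, -0.004], [0.96, 0.282, -0.002], [-0.001, -0.004, -1.0]]
force: [0.7, 0.1, -2.9]
finger_gap: 0.0274
grip_force: 30.0
```

>>> play_rows --motion '[{"x": 0,"y": 0,"z": 0,"spin": -0.95},{"x": 0,"y": 0,"z": 0,"spin": 0},{"x": 0,"y": 0,"z": 0,"spin": 0}]'

```text
t: 30.05
ee_pos: [0.53, 0.3346, 0.2231]
tcp_rot: [[-0.371, 0.929, -0.002], [0.929, 0.371, -0.001], [-0.0, -0.002, -1.0]]
force: [0.4, -0.2, -3.3]
finger_gap: 0.0272
grip_force: 30.0
```

```bash
python3 - <<'E'
from h import *
go(cw(0.001,-.016,.127),21.9)
c=cap('wrist','w5')
cv2.imwrite('pics/w5b.png',cv2.resize(c['frame'],(800,600),interpolation=cv2.INTER_CUBIC))
E
```

```text
t 30.05 tcp [0.53   0.3346 0.2231] hd 21.8 F [ 0.4 -0.2 -3.3] gap 0.0272 units [-0.139  0.02   2.402] rows 2.4 spin -0.02 j7 -11.9
```

View pics/w5b.png

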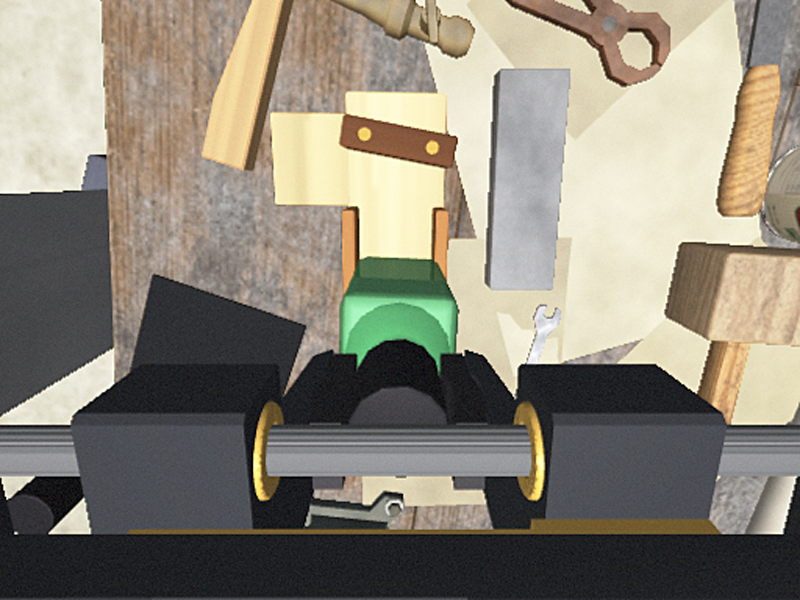

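The green bottle hangs square over the case, with the wall ends at (343–358,208) and (433–449,208). The wedge is at (200–290, 0–168) and hasn't moved.

```bash
python3 - <<'E'
from h import *
c=ld('w5');k=.64
for u in(343,358,433,449): print(np.round(wc(pt(c,u*k,208*k,.048)),4))
for p in[(271,112,.008),(277,206,.008),(346,92,.008),(447,94,.008)]: print(np.round(wc(pt(c,p[0]*k,p[1]*k,p[2])),4))
print('wedge',[np.round(pt(c,u*k,v*k,.026),4) for u,v in[(202,157),(247,170),(290,0)]])
E
```

```text
[-0.036   0.0327]
[-0.026   0.0326]
[0.0238 0.0325]
[0.0344 0.0325]
[-0.0896  0.0972]
[-0.0898  0.0316]
[-0.0359  0.1103]
[0.0352 0.1087]
wedge [array([0.3758, 0.3551, 0.026 ]), array([0.4073, 0.3584, 0.026 ]), array([0.4019, 0.4691, 0.026 ])]
```

>>> play_rows --motion '[{"x": -0.14,"y": 0.02,"z": 0.6,"spin": 0},{"x": 0,"y": 0,"z": 0.6,"spin": 0},{"x": 0,"y": 0,"z": 0.5,"spin": 0},{"x": 0,"y": 0,"z": 0.4,"spin": 0},{"x": 0,"y": 0,"z": 0.23,"spin": 0}]'

```text
t: 30.72
ee_pos: [0.5331, 0.33, 0.1302]
tcp_rot: [[-0.372, 0.928, -0.001], [0.928, 0.372, -0.0], [-0.0, -0.001, -1.0]]
force: [-0.7, 0.5, -2.5]
finger_gap: 0.0274
grip_force: 30.0
```

>>> play_rows --motion '[{"x": 0,"y": 0,"z": 0,"spin": 0},{"x": -0.06,"y": 0,"z": 0,"spin": 0},{"x": -0.06,"y": 0,"z": 0,"spin": 0},{"x": 0,"y": 0,"z": 0,"spin": 0},{"x": 0,"y": 0,"z": 0,"spin": 0}]'

```text
t: 31.35
ee_pos: [0.5351, 0.3255, 0.1314]
tcp_rot: [[-0.372, 0.928, -0.0], [0.928, 0.372, 0.0], [0.0, 0.0, -1.0]]
force: [-2.3, -0.2, -1.7]
finger_gap: 0.0272
grip_force: 30.0
```

>>> play_rows --motion '[{"x": -0.05,"y": 0,"z": 0.1,"spin": 0},{"x": -0.05,"y": 0,"z": 0,"spin": 0},{"x": 0,"y": 0,"z": 0,"spin": 0}]'

```text
t: 31.72
ee_pos: [0.5362, 0.3226, 0.1269]
tcp_rot: [[-0.373, 0.928, -0.001], [0.928, 0.373, 0.001], [0.001, -0.0, -1.0]]
force: [-2.8, 2.1, -3.4]
finger_gap: 0.0267
grip_force: 30.0
```

>>> play_rows --motion '[{"x": -0.05,"y": 0,"z": 0.04,"spin": 0},{"x": 0,"y": 0,"z": 0.02,"spin": 0},{"x": 0,"y": 0,"z": 0,"spin": 0}]'

```text
t: 32.1
ee_pos: [0.5368, 0.3216, 0.1258]
tcp_rot: [[-0.374, 0.928, -0.0], [0.928, 0.374, 0.002], [0.002, 0.001, -1.0]]
force: [-4.6, 2.7, 4.8]
finger_gap: 0.0272
grip_force: 30.0
```

>>> play_rows --motion '[{"x": 0,"y": 0,"z": 0,"spin": 0},{"x": 0,"y": 0,"z": 0,"spin": 0},{"x": 0,"y": 0,"z": -0.5,"spin": 0},{"x": 0,"y": 0,"z": -0.8,"spin": 0},{"x": 0,"y": 0,"z": -0.8,"spin": 0}]' --hand 127

```text
t: 32.72
ee_pos: [0.5383, 0.3191, 0.2095]
tcp_rot: [[-0.371, 0.929, 0.001], [0.929, 0.371, -0.001], [-0.001, 0.001, -1.0]]
force: [0.3, 0.0, -0.4]
finger_gap: 0.0442
grip_force: 0.0
```

>>> play_rows --motion '[{"x": 0,"y": 0,"z": 0,"spin": 0.92},{"x": 0,"y": 0,"z": 0,"spin": 0.92},{"x": 0,"y": 0,"z": 0,"spin": 0.92},{"x": 0,"y": 0,"z": 0,"spin": 0.92},{"x": 0,"y": 0,"z": 0,"spin": 0}]'

```text
t: 33.35
ee_pos: [0.5381, 0.3194, 0.2088]
tcp_rot: [[0.004, 1.0, 0.001], [1.0, -0.004, -0.001], [-0.001, 0.001, -1.0]]
force: [-0.1, 0.1, 0.3]
finger_gap: 0.0441
grip_force: 0.0
```

```bash
python3 - <<'E'
from h import *
go((.3884,.1593,.2),-.2)
E
```

```text
t 33.35 tcp [0.5381 0.3194 0.2088] hd -0.2 F [-0.1  0.1  0.3] gap 0.0441 units [-4.017 -3.728  0.218] rows 4.02 spin -0.0 j7 -27.1
```

>>> play_rows --motion '[{"x": -0.8,"y": -0.745,"z": 0,"spin": 0},{"x": -0.8,"y": -0.745,"z": 0,"spin": 0},{"x": -0.8,"y": -0.745,"z": 0,"spin": 0},{"x": -0.8,"y": -0.745,"z": 0,"spin": 0},{"x": -0.81,"y": -0.745,"z": 0,"spin": 0}]'

```text
t: 33.98
ee_pos: [0.3874, 0.159, 0.209]
tcp_rot: [[0.002, 1.0, 0.002], [1.0, -0.002, 0.0], [0.0, 0.002, -1.0]]
force: [0.8, -0.9, -0.6]
finger_gap: 0.0442
grip_force: 0.0
```

>>> play_rows --motion '[{"x": 0,"y": 0,"z": 0,"spin": 0},{"x": 0,"y": 0,"z": 0.7,"spin": 0},{"x": 0,"y": 0,"z": 0.8,"spin": 0},{"x": 0,"y": 0,"z": 0.69,"spin": 0},{"x": 0,"y": 0,"z": 0,"spin": 0}]'

```text
t: 34.6
ee_pos: [0.3881, 0.1606, 0.1199]
tcp_rot: [[0.003, 1.0, -0.002], [1.0, -0.003, -0.001], [-0.001, -0.002, -1.0]]
force: [-0.3, -1.2, -0.1]
finger_gap: 0.0443
grip_force: 0.0
```

>>> play_rows --motion '[{"x": 0,"y": 0,"z": 0,"spin": 0},{"x": 0,"y": 0,"z": 0,"spin": 0},{"x": 0,"y": 0,"z": 0,"spin": 0},{"x": 0,"y": 0,"z": 0,"spin": 0},{"x": 0,"y": 0,"z": 0,"spin": 0}]' --hand 255 --squeeze 30

```text
t: 35.22
ee_pos: [0.3882, 0.1606, 0.1219]
tcp_rot: [[0.003, 1.0, 0.002], [1.0, -0.003, 0.001], [0.001, 0.002, -1.0]]
force: [-0.4, 1.8, 7.4]
finger_gap: 0.0275
grip_force: 30.0
```

>>> play_rows --motion '[{"x": 0,"y": 0,"z": -0.3,"spin": 0},{"x": 0,"y": 0,"z": -0.9,"spin": 0},{"x": 0,"y": 0,"z": -0.9,"spin": 0},{"x": 0,"y": 0,"z": -0.5,"spin": 0},{"x": 0,"y": 0,"z": 0,"spin": 0}]'

```text
t: 35.85
ee_pos: [0.3883, 0.1605, 0.2266]
tcp_rot: [[0.004, 1.0, 0.003], [1.0, -0.004, 0.002], [0.002, 0.003, -1.0]]
force: [0.6, -0.3, -2.3]
finger_gap: 0.0268
grip_force: 30.0
```

```bash
python3 - <<'E'
from h import *
go(cw(0,.030,.223),21.9)
E
```

```text
t 35.85 tcp [0.3883 0.1605 0.2266] hd -0.2 F [ 0.6 -0.3 -2.3] gap 0.0268 units [5.298 3.134 0.109] rows 5.3 spin -3.69 j7 -19.8
```

>>> play_rows --motion '[{"x": 0.9,"y": 0,"z": 0,"spin": 0},{"x": 0.9,"y": 0,"z": 0,"spin": 0},{"x": 0.9,"y": 0,"z": 0,"spin": 0},{"x": 0.87,"y": 0.53,"z": 0,"spin": 0},{"x": 0.87,"y": 0.53,"z": 0,"spin": 0}]'

```text
t: 36.48
ee_pos: [0.4303, 0.3383, 0.2238]
tcp_rot: [[0.003, 1.0, -0.002], [1.0, -0.003, -0.002], [-0.002, -0.002, -1.0]]
force: [0.5, 0.0, -2.1]
finger_gap: 0.0275
grip_force: 30.0
```

>>> play_rows --motion '[{"x": 0.86,"y": 0.53,"z": 0,"spin": 0},{"x": 0,"y": 0.77,"z": 0,"spin": 0},{"x": 0,"y": 0.77,"z": 0,"spin": 0},{"x": 0,"y": 0,"z": 0,"spin": -0.92},{"x": 0,"y": 0,"z": 0,"spin": -0.92}]'

```text
t: 37.1
ee_pos: [0.513, 0.3708, 0.2229]
tcp_rot: [[-0.19, 0.982, -0.003], [0.982, 0.19, -0.002], [-0.002, -0.003, -1.0]]
force: [-0.8, 0.4, -2.7]
finger_gap: 0.0274
grip_force: 30.0
```

>>> play_rows --motion '[{"x": 0,"y": 0,"z": 0,"spin": -0.92},{"x": 0,"y": 0,"z": 0,"spin": -0.92},{"x": 0,"y": 0,"z": 0,"spin": 0},{"x": 0,"y": 0,"z": 0,"spin": 0}]'

```text
t: 37.6
ee_pos: [0.5133, 0.3714, 0.2242]
tcp_rot: [[-0.371, 0.929, -0.001], [0.929, 0.371, -0.001], [-0.0, -0.002, -1.0]]
force: [0.5, -0.6, -2.8]
finger_gap: 0.0272
grip_force: 30.0
```

```bash
python3 - <<'E'
from h import *
go(cw(0.001,.0275,.130),21.9)
E
```

```text
t 37.6 tcp [0.5133 0.3714 0.2242] hd 21.8 F [ 0.5 -0.6 -2.8] gap 0.0272 units [-0.061  0.063  2.355] rows 2.35 spin -0.02 j7 -14.6
```

>>> play_rows --motion '[{"x": -0.05,"y": 0.06,"z": 0.6,"spin": 0},{"x": 0,"y": 0,"z": 0.6,"spin": 0},{"x": 0,"y": 0,"z": 0.5,"spin": 0},{"x": 0,"y": 0,"z": 0.4,"spin": 0},{"x": 0,"y": 0,"z": 0.25,"spin": 0}]'

```text
t: 38.22
ee_pos: [0.5165, 0.3707, 0.1302]
tcp_rot: [[-0.372, 0.928, -0.001], [0.928, 0.372, -0.001], [-0.0, -0.001, -1.0]]
force: [0.2, 0.3, -2.2]
finger_gap: 0.0272
grip_force: 30.0
```

>>> play_rows --motion '[{"x": -0.06,"y": 0,"z": 0.05,"spin": 0},{"x": -0.06,"y": 0,"z": 0.03,"spin": 0},{"x": 0,"y": 0,"z": 0,"spin": 0}]'

```text
t: 38.6
ee_pos: [0.5188, 0.3668, 0.1286]
tcp_rot: [[-0.372, 0.928, 0.001], [0.928, 0.372, 0.001], [0.001, 0.001, -1.0]]
force: [-0.4, 1.3, -3.3]
finger_gap: 0.027
grip_force: 30.0
```

>>> play_rows --motion '[{"x": -0.05,"y": 0,"z": 0.02,"spin": 0},{"x": -0.03,"y": 0,"z": 0,"spin": 0},{"x": 0,"y": 0,"z": 0,"spin": 0}]'

```text
t: 38.98
ee_pos: [0.5195, 0.3651, 0.1278]
tcp_rot: [[-0.373, 0.928, 0.001], [0.928, 0.373, 0.003], [0.002, 0.002, -1.0]]
force: [-2.1, 5.3, 0.7]
finger_gap: 0.0272
grip_force: 30.0
```

```bash
python3 - <<'E'
from h import *
s=st();print(wc(s['ee_pos']))
E
```

```text
38.975 [0.5195 0.3651 0.1278] [-2.1  5.3  0.7] 0.027166895623642443 29.98848340474069
[0.00209908 0.02176873]
```

>>> play_rows --motion '[{"x": -0.06,"y": 0,"z": 0.05,"spin": 0},{"x": -0.04,"y": 0,"z": 0.02,"spin": 0},{"x": 0,"y": 0,"z": 0,"spin": 0},{"x": 0,"y": 0,"z": 0,"spin": 0}]'

```text
t: 39.48
ee_pos: [0.5199, 0.3647, 0.1266]
tcp_rot: [[-0.375, 0.927, 0.0], [0.927, 0.375, 0.007], [0.007, 0.003, -1.0]]
force: [-5.9, 8.1, 10.4]
finger_gap: 0.027
grip_force: 30.0
```

>>> play_rows --motion '[{"x": 0,"y": 0,"z": 0,"spin": 0},{"x": 0,"y": 0,"z": 0,"spin": 0},{"x": 0,"y": 0,"z": -0.5,"spin": 0},{"x": 0,"y": 0,"z": -0.9,"spin": 0},{"x": 0,"y": 0,"z": -0.9,"spin": 0}]' --hand 110

```text
t: 40.1
ee_pos: [0.5217, 0.3577, 0.2166]
tcp_rot: [[-0.371, 0.929, -0.0], [0.929, 0.371, -0.003], [-0.002, -0.001, -1.0]]
force: [0.6, 0.3, -0.2]
finger_gap: 0.0501
grip_force: 0.0
```

```bash
python3 - <<'E'
from h import *
go((.45,.22,.30),21.9)
for yw in(-92,178,88): go((.39,.375,.2),yw)
E
```

```text
t 40.1 tcp [0.5217 0.3577 0.2166] hd 21.8 F [ 0.6  0.3 -0.2] gap 0.0501 units [-2.538 -2.943 -2.074] rows 2.94 spin -0.02 j7 -13.4
t 40.1 tcp [0.5217 0.3577 0.2166] hd 21.8 F [ 0.6  0.3 -0.2] gap 0.0501 units [ 1.623 -2.897  0.416] rows 2.9 spin -11.04 j7 -13.4
t 40.1 tcp [0.5217 0.3577 0.2166] hd 21.8 F [ 0.6  0.3 -0.2] gap 0.0501 units [ 1.623 -2.897  0.416] rows 2.9 spin 3.96 j7 -13.4
t 40.1 tcp [0.5217 0.3577 0.2166] hd 21.8 F [ 0.6  0.3 -0.2] gap 0.0501 units [ 1.623 -2.897  0.416] rows 2.9 spin -11.04 j7 -13.4
```

```bash
python3 - <<'E'
from h import *
c=cap('top','t2'); f=c['frame']
cv2.imwrite('pics/t2b.png',cv2.resize(f[150:270,185:345],None,fx=5,fy=5,interpolation=cv2.INTER_CUBIC))
E
```

>>> play_rows --motion '[{"x": 0,"y": -1,"z": -0.5,"spin": 0},{"x": 0,"y": -1,"z": -0.5,"spin": 0},{"x": 0,"y": -0.8,"z": 0,"spin": 0},{"x": 0,"y": 0,"z": 0,"spin": -1},{"x": 0,"y": 0,"z": 0,"spin": -1}]'

```text
t: 40.78
ee_pos: [0.4175, 0.3164, 0.2562]
tcp_rot: [[-0.559, 0.829, 0.0], [0.829, 0.559, -0.002], [-0.002, -0.001, -1.0]]
force: [0.7, 0.6, -0.1]
finger_gap: 0.05
grip_force: 0.0
```

>>> play_rows --motion '[{"x": 0,"y": 0,"z": 0,"spin": -1},{"x": 0,"y": 0,"z": 0,"spin": -1},{"x": 0,"y": 0,"z": 0,"spin": -1},{"x": 0,"y": 0,"z": 0,"spin": -1},{"x": 0,"y": 0,"z": 0,"spin": -1}]'

```text
t: 41.4
ee_pos: [0.4179, 0.3163, 0.2558]
tcp_rot: [[-0.898, 0.439, 0.0], [0.439, 0.898, -0.002], [-0.001, -0.002, -1.0]]
force: [0.3, 1.0, -0.1]
finger_gap: 0.05
grip_force: 0.0
```

>>> play_rows --motion '[{"x": 0,"y": 0,"z": 0,"spin": -1},{"x": 0,"y": 0,"z": 0,"spin": -1},{"x": 0,"y": 0,"z": 0,"spin": -1},{"x": 0,"y": 0,"z": 0,"spin": -1},{"x": 0,"y": 0,"z": 0,"spin": -1}]'

```text
t: 42.02
ee_pos: [0.418, 0.3163, 0.2558]
tcp_rot: [[-0.998, -0.069, 0.0], [-0.069, 0.998, -0.002], [-0.0, -0.002, -1.0]]
force: [0.3, 0.1, -0.7]
finger_gap: 0.0501
grip_force: 0.0
```

>>> play_rows --motion '[{"x": 0,"y": 0,"z": 0,"spin": -1},{"x": 0,"y": 0,"z": 0,"spin": -1},{"x": 0,"y": 0,"z": 0,"spin": -1},{"x": 0,"y": 0,"z": 0,"spin": -1},{"x": 0,"y": 0,"z": 0,"spin": -1}]'

```text
t: 42.65
ee_pos: [0.4179, 0.3163, 0.2557]
tcp_rot: [[-0.83, -0.558, 0.0], [-0.558, 0.83, -0.002], [0.001, -0.002, -1.0]]
force: [-0.2, -0.4, 0.3]
finger_gap: 0.0501
grip_force: 0.0
```

View pics/t2b.png

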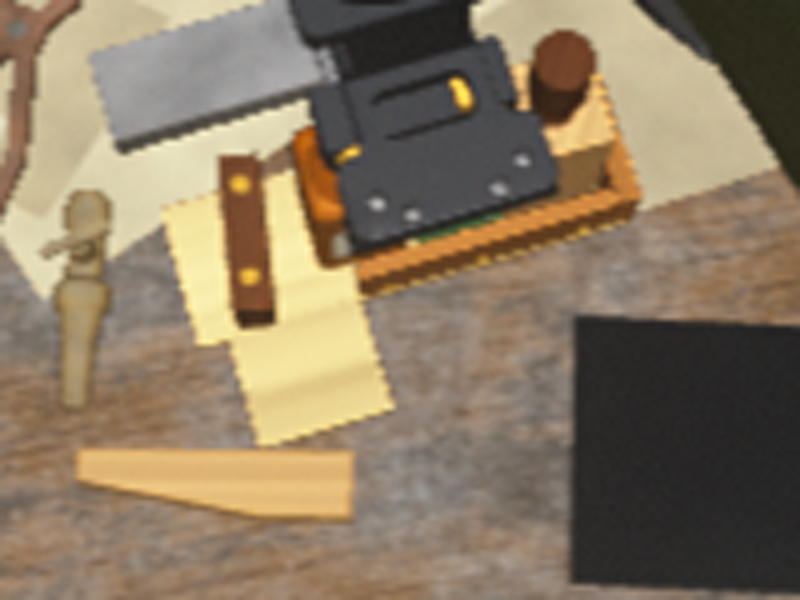

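```bash
python3 - <<'E'
from h import *
go((.392,.368,.2),182)
E
```

```text
t 42.65 tcp [0.4179 0.3163 0.2557] hd 123.9 F [-0.2 -0.4  0.3] gap 0.0501 units [-0.185  1.436  1.39 ] rows 1.44 spin -9.68 j7 62.9
```

The top view shows the row in the case with the amber bottle at the end. The wedge hasn't moved: its flat side runs (78,448)→(353,452) and its blunt end (353,452)→(350,520).

```bash
python3 - <<'E'
from h import *
c=ld('t2');w=lambda u,v:pt(c,u/5+185-.4,v/5+150-.4,.026)[:2]
a,b,d=w(78,448),w(353,452),w(350,520)
print(a,b,d,np.degrees(np.arctan2(*(a-b)[::-1])),np.linalg.norm(a-b),np.linalg.norm(b-d))
c=ld('w2');w=lambda u,v:pt(c,u*.64,v*.64,.026)[:2]
for p in[(489,75),(633,140),(508,33)]: print(w(*p))
c=ld('w4');print([np.round(pt(c,u*.64,v*.64,.026),4) for u,v in[(590,165),(744,167),(600,130)]])
E
```

```text
[0.39354193 0.48108897] [0.40146834 0.35617251] [0.37071285 0.35506186] 93.63075688747075 0.12516768892665175 0.03077553810633867
[0.40725827 0.35796079]
[0.39640191 0.48107852]
[0.37608499 0.35617571]
[array([0.4044, 0.353 , 0.026 ]), array([0.3951, 0.4835, 0.026 ]), array([0.376 , 0.3561, 0.026 ])]
```

>>> play_rows --motion '[{"x": -0.07,"y": 0.74,"z": 0,"spin": 0},{"x": -0.07,"y": 0.74,"z": 0,"spin": 0},{"x": 0,"y": 0,"z": 0.4,"spin": -1},{"x": 0,"y": 0,"z": 0.4,"spin": -1},{"x": 0,"y": 0,"z": 0.4,"spin": -1}]'

```text
t: 43.28
ee_pos: [0.3897, 0.3687, 0.2072]
tcp_rot: [[-0.616, -0.788, 0.0], [-0.788, 0.616, -0.002], [0.001, -0.002, -1.0]]
force: [0.0, 0.2, -0.1]
finger_gap: 0.05
grip_force: 0.0
```

>>> play_rows --motion '[{"x": 0,"y": 0,"z": 0.4,"spin": -1},{"x": 0,"y": 0,"z": 0.4,"spin": -1},{"x": 0,"y": 0,"z": 0.4,"spin": -1},{"x": 0,"y": 0,"z": 0.4,"spin": -1},{"x": 0,"y": 0,"z": 0.4,"spin": -1}]'

```text
t: 43.9
ee_pos: [0.3898, 0.3687, 0.1272]
tcp_rot: [[-0.14, -0.99, 0.0], [-0.99, 0.14, -0.002], [0.002, -0.001, -1.0]]
force: [1.4, 0.6, 0.9]
finger_gap: 0.0504
grip_force: 0.0
```

>>> play_rows --motion '[{"x": 0,"y": 0,"z": 0.4,"spin": -1},{"x": 0,"y": 0,"z": 0.4,"spin": -1},{"x": 0,"y": 0,"z": 0,"spin": -0.1},{"x": 0,"y": 0,"z": 0,"spin": 0}]'

```text
t: 44.4
ee_pos: [0.3894, 0.3698, 0.0965]
tcp_rot: [[0.076, -0.997, 0.0], [-0.997, -0.076, -0.0], [0.0, -0.0, -1.0]]
force: [-0.2, -0.3, -0.2]
finger_gap: 0.0502
grip_force: 0.0
```

```bash
python3 - <<'E'
from h import *
go((.390,.3685,.007),184.5)
E
```

```text
t 44.4 tcp [0.3894 0.3698 0.0965] hd -175.7 F [-0.2 -0.3 -0.2] gap 0.0502 units [ 0.034 -0.011  2.237] rows 2.24 spin -0.03 j7 92.4
```

>>> play_rows --motion '[{"x": 0.03,"y": -0.01,"z": 0.7,"spin": 0},{"x": 0,"y": 0,"z": 0.8,"spin": 0},{"x": 0,"y": 0,"z": 0.5,"spin": 0},{"x": 0,"y": 0,"z": 0.2,"spin": 0},{"x": 0,"y": 0,"z": 0,"spin": 0}]'

```text
t: 45.02
ee_pos: [0.3897, 0.3694, 0.0091]
tcp_rot: [[0.077, -0.997, 0.001], [-0.997, -0.077, 0.001], [-0.001, -0.001, -1.0]]
force: [-0.2, -0.0, 0.0]
finger_gap: 0.0503
grip_force: 0.0
```

>>> play_rows --motion '[{"x": 0,"y": 0,"z": 0,"spin": 0},{"x": 0,"y": 0,"z": 0,"spin": 0},{"x": 0,"y": 0,"z": 0,"spin": 0},{"x": 0,"y": 0,"z": 0,"spin": 0}]' --hand 255 --squeeze 50

```text
t: 45.52
ee_pos: [0.3896, 0.3692, 0.0088]
tcp_rot: [[0.078, -0.997, 0.0], [-0.997, -0.078, 0.001], [-0.0, -0.001, -1.0]]
force: [-0.3, -0.2, 4.9]
finger_gap: 0.0297
grip_force: 50.0
```

>>> play_rows --motion '[{"x": 0,"y": 0,"z": -0.4,"spin": 0},{"x": 0,"y": 0,"z": -0.8,"spin": 0},{"x": 0,"y": 0,"z": -0.8,"spin": 0},{"x": 0,"y": 0,"z": 0,"spin": 0},{"x": 0,"y": 0,"z": 0,"spin": 0}]'

```text
t: 46.15
ee_pos: [0.3894, 0.3684, 0.0881]
tcp_rot: [[0.077, -0.997, -0.0], [-0.997, -0.077, -0.001], [0.001, 0.0, -1.0]]
force: [-0.3, -0.1, -1.5]
finger_gap: 0.0296
grip_force: 50.0
```

```bash
python3 - <<'E'
from h import *
go(cw(-.176,.056,.09),111.9)
E
```

```text
t 46.15 tcp [0.3894 0.3684 0.0881] hd -175.6 F [-0.3 -0.1 -1.5] gap 0.0296 units [ 0.855  1.267 -0.047] rows 1.27 spin 12.09 j7 91.6
```

>>> play_rows --motion '[{"x": 0,"y": 0,"z": 0,"spin": 1},{"x": 0,"y": 0,"z": 0,"spin": 1},{"x": 0,"y": 0,"z": 0,"spin": 1},{"x": 0,"y": 0,"z": 0,"spin": 1},{"x": 0,"y": 0,"z": 0,"spin": 1}]'

```text
t: 46.78
ee_pos: [0.3888, 0.3683, 0.0871]
tcp_rot: [[-0.434, -0.901, -0.002], [-0.901, 0.434, -0.002], [0.003, 0.0, -1.0]]
force: [0.1, -0.0, -2.3]
finger_gap: 0.0292
grip_force: 50.0
```

>>> play_rows --motion '[{"x": 0,"y": 0,"z": 0,"spin": 1},{"x": 0,"y": 0,"z": 0,"spin": 1},{"x": 0,"y": 0,"z": 0,"spin": 1},{"x": 0,"y": 0,"z": 0,"spin": 1},{"x": 0,"y": 0,"z": 0,"spin": 1}]'

```text
t: 47.4
ee_pos: [0.3887, 0.3683, 0.0871]
tcp_rot: [[-0.826, -0.563, -0.002], [-0.563, 0.826, -0.002], [0.002, -0.001, -1.0]]
force: [-0.6, -0.3, -0.6]
finger_gap: 0.0297
grip_force: 50.0
```

>>> play_rows --motion '[{"x": 0,"y": 0,"z": 0,"spin": 1},{"x": 0,"y": 0,"z": 0,"spin": 1},{"x": 0,"y": 0,"z": 0,"spin": 0.09},{"x": 0,"y": 0,"z": 0,"spin": 0}]'

```text
t: 47.9
ee_pos: [0.389, 0.3688, 0.0877]
tcp_rot: [[-0.927, -0.375, -0.001], [-0.375, 0.927, -0.001], [0.001, -0.001, -1.0]]
force: [0.4, 0.5, -1.4]
finger_gap: 0.0296
grip_force: 50.0
```

```bash
python3 - <<'E'
from h import *
go(cw(-.172,.063,.018),111.9)
E
```

```text
t 47.9 tcp [0.389  0.3688 0.0877] hd 112.0 F [ 0.4  0.5 -1.4] gap 0.0296 units [ 1.359 -0.267  1.745] rows 1.74 spin 0.02 j7 41.2
```

>>> play_rows --motion '[{"x": 0.68,"y": -0.13,"z": 0,"spin": 0},{"x": 0.68,"y": -0.13,"z": 0,"spin": 0},{"x": 0,"y": 0,"z": 0.6,"spin": 0},{"x": 0,"y": 0,"z": 0.6,"spin": 0},{"x": 0,"y": 0,"z": 0.42,"spin": 0}]'

```text
t: 48.52
ee_pos: [0.3426, 0.3391, 0.0225]
tcp_rot: [[-0.927, -0.375, -0.001], [-0.375, 0.927, -0.0], [0.001, 0.0, -1.0]]
force: [1.0, -0.7, -0.8]
finger_gap: 0.0296
grip_force: 50.0
```

>>> play_rows --motion '[{"x": 0,"y": 0,"z": 0,"spin": 0},{"x": 0,"y": 0,"z": 0,"spin": 0}]'

```text
t: 48.78
ee_pos: [0.3429, 0.3393, 0.0239]
tcp_rot: [[-0.927, -0.374, 0.0], [-0.374, 0.927, 0.0], [-0.0, 0.0, -1.0]]
force: [0.8, -0.3, -1.1]
finger_gap: 0.0295
grip_force: 50.0
```

```bash
python3 - <<'E'
from h import *
go(cw(-.15,.063,.018),111.9)
c=cap('top','t3'); f=c['frame']
cv2.imwrite('pics/t3b.png',cv2.resize(f[150:270,185:345],None,fx=5,fy=5,interpolation=cv2.INTER_CUBIC))
E
```

```text
t 48.77 tcp [0.3429 0.3393 0.0239] hd 112.0 F [ 0.8 -0.3 -1.1] gap 0.0295 units [-0.535 -0.018  0.147] rows 0.54 spin 0.01 j7 35.5
```

View pics/t3b.png

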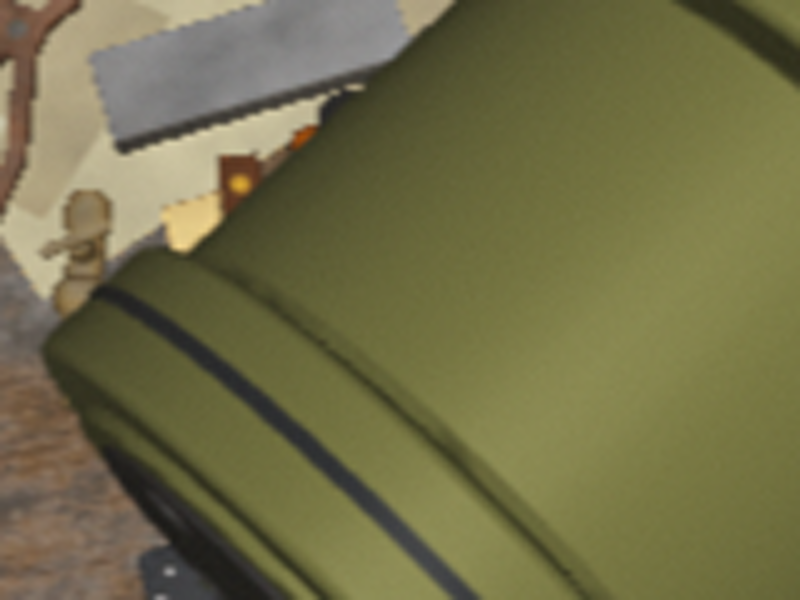

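The arm hides the wedge in this top view, so I'll go on by dead reckoning and the force readings.

>>> play_rows --motion '[{"x": 0,"y": 0,"z": 0.13,"spin": 0},{"x": -0.4,"y": 0,"z": 0,"spin": 0},{"x": -0.4,"y": 0,"z": 0,"spin": 0},{"x": 0,"y": 0,"z": 0,"spin": 0}]'

```text
t: 49.32
ee_pos: [0.3738, 0.3515, 0.0185]
tcp_rot: [[-0.928, -0.372, 0.002], [-0.372, 0.928, 0.002], [-0.002, 0.001, -1.0]]
force: [-0.3, 0.1, -1.2]
finger_gap: 0.0297
grip_force: 50.0
```

>>> play_rows --motion '[{"x": -0.3,"y": 0,"z": 0,"spin": 0},{"x": -0.3,"y": 0,"z": 0,"spin": 0},{"x": 0,"y": 0,"z": 0,"spin": 0}]'

```text
t: 49.7
ee_pos: [0.3961, 0.3605, 0.0184]
tcp_rot: [[-0.928, -0.372, 0.001], [-0.372, 0.928, 0.001], [-0.002, 0.001, -1.0]]
force: [-0.2, -0.4, -1.7]
finger_gap: 0.0297
grip_force: 50.0
```

```bash
python3 - <<'E'
from h import *
s=st();print(wc(s['ee_pos'])); go(cw(-.0785,.06,.017),111.9)
E
```

```text
49.7 [0.3961 0.3605 0.0184] [-0.2 -0.4 -1.7] 0.02973531396390786 49.98728821054101
[-0.11410374  0.06357218]
t 49.7 tcp [0.3961 0.3605 0.0184] hd 111.9 F [-0.2 -0.4 -1.7] gap 0.0297 units [-0.89  -0.089  0.036] rows 0.89 spin -0.01 j7 38.6
```

>>> play_rows --motion '[{"x": -0.2,"y": -0.03,"z": 0.02,"spin": 0},{"x": -0.1,"y": -0.02,"z": 0,"spin": 0},{"x": 0,"y": 0,"z": 0,"spin": 0}]'

```text
t: 50.08
ee_pos: [0.4069, 0.363, 0.0175]
tcp_rot: [[-0.928, -0.373, 0.0], [-0.373, 0.928, 0.001], [-0.001, 0.001, -1.0]]
force: [-0.9, 1.5, -0.9]
finger_gap: 0.0299
grip_force: 50.0
```

>>> play_rows --motion '[{"x": -0.15,"y": 0,"z": 0,"spin": 0},{"x": -0.1,"y": 0,"z": 0,"spin": 0},{"x": 0,"y": 0,"z": 0,"spin": 0}]'

```text
t: 50.45
ee_pos: [0.4164, 0.3668, 0.0176]
tcp_rot: [[-0.928, -0.373, 0.0], [-0.373, 0.928, 0.001], [-0.001, 0.001, -1.0]]
force: [-0.4, 1.5, -2.0]
finger_gap: 0.0295
grip_force: 50.0
```

```bash
python3 - <<'E'
from h import *
s=st();print(wc(s['ee_pos'])); go(cw(-.0785,.06,.017),111.9)
E
```

```text
50.45 [0.4164 0.3668 0.0176] [-0.4  1.5 -2. ] 0.029528706958921853 49.99137159436941
[-0.09298107  0.0618553 ]
t 50.45 tcp [0.4164 0.3668 0.0176] hd 111.9 F [-0.4  1.5 -2. ] gap 0.0295 units [-0.362 -0.046  0.014] rows 0.36 spin 0.0 j7 40.3
```

>>> play_rows --motion '[{"x": -0.1,"y": 0,"z": 0.01,"spin": 0},{"x": 0,"y": 0,"z": 0,"spin": 0}]'

```text
t: 50.7
ee_pos: [0.4174, 0.3671, 0.0168]
tcp_rot: [[-0.927, -0.374, -0.004], [-0.374, 0.927, -0.002], [0.004, -0.001, -1.0]]
force: [-4.2, -1.0, 0.2]
finger_gap: 0.0297
grip_force: 50.0
```

>>> play_rows --motion '[{"x": -0.1,"y": 0,"z": 0,"spin": 0},{"x": 0,"y": 0,"z": 0,"spin": 0}]'

```text
t: 50.95
ee_pos: [0.4179, 0.3672, 0.0168]
tcp_rot: [[-0.927, -0.375, -0.008], [-0.375, 0.927, -0.006], [0.01, -0.002, -1.0]]
force: [-12.6, -2.3, 6.9]
finger_gap: 0.0297
grip_force: 50.0
```

>>> play_rows --motion '[{"x": -0.08,"y": 0,"z": 0,"spin": 0},{"x": 0,"y": 0,"z": 0,"spin": 0}]'

```text
t: 51.2
ee_pos: [0.4204, 0.3677, 0.0168]
tcp_rot: [[-0.927, -0.375, -0.009], [-0.375, 0.927, -0.007], [0.011, -0.003, -1.0]]
force: [-13.0, -4.1, 8.4]
finger_gap: 0.0296
grip_force: 50.0
```

>>> play_rows --motion '[{"x": -0.08,"y": 0,"z": 0,"spin": 0},{"x": 0,"y": 0,"z": 0,"spin": 0}]'

```text
t: 51.45
ee_pos: [0.423, 0.3684, 0.0168]
tcp_rot: [[-0.927, -0.374, -0.01], [-0.374, 0.927, -0.008], [0.012, -0.004, -1.0]]
force: [-12.8, -4.4, 8.5]
finger_gap: 0.0292
grip_force: 50.0
```

>>> play_rows --motion '[{"x": -0.08,"y": 0,"z": 0,"spin": 0},{"x": 0,"y": 0,"z": 0,"spin": 0}]'

```text
t: 51.7
ee_pos: [0.4237, 0.3686, 0.0168]
tcp_rot: [[-0.927, -0.375, -0.013], [-0.375, 0.927, -0.011], [0.016, -0.005, -1.0]]
force: [-17.8, -6.8, 13.0]
finger_gap: 0.0293
grip_force: 50.0
```

>>> play_rows --motion '[{"x": -0.06,"y": 0,"z": 0,"spin": 0},{"x": 0,"y": 0,"z": 0,"spin": 0}]'

```text
t: 51.95
ee_pos: [0.4241, 0.3689, 0.0168]
tcp_rot: [[-0.927, -0.376, -0.016], [-0.376, 0.927, -0.013], [0.019, -0.006, -1.0]]
force: [-20.2, -7.3, 16.9]
finger_gap: 0.0292
grip_force: 50.0
```

```bash
python3 - <<'E'
from h import *
s=st();print(wc(s['ee_pos']))
E
```

```text
51.95 [0.4241 0.3689 0.0168] [-20.2  -7.3  16.9] 0.029196866204051767 50.03004818223417
[-0.0850267   0.06085699]
```

>>> play_rows --motion '[{"x": -0.08,"y": 0,"z": -0.03,"spin": 0},{"x": 0,"y": 0,"z": 0,"spin": 0}]'

```text
t: 52.2
ee_pos: [0.4259, 0.37, 0.0168]
tcp_rot: [[-0.927, -0.376, -0.018], [-0.375, 0.927, -0.013], [0.022, -0.005, -1.0]]
force: [-21.4, -6.1, 8.0]
finger_gap: 0.0297
grip_force: 50.1
```

>>> play_rows --motion '[{"x": -0.08,"y": 0,"z": -0.03,"spin": 0},{"x": 0,"y": 0,"z": 0,"spin": 0}]'

```text
t: 52.45
ee_pos: [0.4265, 0.3704, 0.0172]
tcp_rot: [[-0.926, -0.376, -0.022], [-0.376, 0.926, -0.015], [0.026, -0.006, -1.0]]
force: [-25.0, -7.2, 5.8]
finger_gap: 0.0297
grip_force: 50.1
```

>>> play_rows --motion '[{"x": -0.06,"y": 0,"z": 0,"spin": 0},{"x": 0,"y": 0,"z": 0,"spin": 0}]'

```text
t: 52.7
ee_pos: [0.427, 0.3707, 0.0169]
tcp_rot: [[-0.926, -0.377, -0.025], [-0.377, 0.926, -0.017], [0.03, -0.007, -1.0]]
force: [-27.2, -6.8, 5.9]
finger_gap: 0.0297
grip_force: 50.1
```

```bash
python3 - <<'E'
from h import *
s=st();print(wc(s['ee_pos']))
E
```

```text
52.7 [0.427  0.3707 0.0169] [-27.2  -6.8   5.9] 0.029739597175057083 50.07299800403416
[-0.0816471   0.06146134]
```

>>> play_rows --motion '[{"x": 0,"y": 0,"z": 0,"spin": 0},{"x": 0,"y": 0,"z": 0,"spin": 0},{"x": 0,"y": 0,"z": 0,"spin": 0}]' --hand 125

```text
t: 53.08
ee_pos: [0.4442, 0.3772, 0.0199]
tcp_rot: [[-0.928, -0.372, 0.002], [-0.372, 0.928, 0.001], [-0.002, -0.0, -1.0]]
force: [-0.8, 1.1, -0.0]
finger_gap: 0.0448
grip_force: 0.0
```

>>> play_rows --motion '[{"x": 0,"y": 0,"z": -0.5,"spin": 0},{"x": 0.3,"y": 0,"z": -0.9,"spin": 0},{"x": 0.9,"y": 0,"z": -0.9,"spin": 0},{"x": 0,"y": 0,"z": -0.9,"spin": 0},{"x": 0,"y": 0,"z": -0.9,"spin": 0}]'

```text
t: 53.7
ee_pos: [0.3986, 0.359, 0.1852]
tcp_rot: [[-0.928, -0.373, 0.001], [-0.373, 0.928, 0.0], [-0.001, -0.0, -1.0]]
force: [0.3, 0.1, -0.9]
finger_gap: 0.045
grip_force: 0.0
```

```bash
python3 - <<'E'
from h import *
go(cw(.10,.03,.27),111.9)
E
```

```text
t 53.7 tcp [0.3986 0.359  0.1852] hd 111.9 F [ 0.3  0.1 -0.9] gap 0.045 units [-5.313 -0.781 -2.114] rows 5.31 spin -0.0 j7 45.2
```

>>> play_rows --motion '[{"x": 0,"y": 0,"z": -1,"spin": 0},{"x": -0.9,"y": -0.13,"z": -0.9,"spin": 0},{"x": -0.9,"y": -0.13,"z": -0.2,"spin": 0},{"x": -0.9,"y": -0.13,"z": 0,"spin": 0},{"x": -0.9,"y": -0.13,"z": 0,"spin": 0}]'

```text
t: 54.32
ee_pos: [0.5415, 0.3934, 0.2683]
tcp_rot: [[-0.928, -0.372, 0.002], [-0.372, 0.928, 0.0], [-0.002, -0.0, -1.0]]
force: [0.1, 0.3, 0.1]
finger_gap: 0.0449
grip_force: 0.0
```

>>> play_rows --motion '[{"x": -0.9,"y": -0.13,"z": 0,"spin": 0},{"x": 0,"y": 0,"z": 0,"spin": 0},{"x": 0,"y": 0,"z": 0,"spin": 0}]'

```text
t: 54.7
ee_pos: [0.5742, 0.4021, 0.2675]
tcp_rot: [[-0.928, -0.373, -0.001], [-0.373, 0.928, -0.0], [0.001, 0.0, -1.0]]
force: [-0.2, 0.3, -0.5]
finger_gap: 0.0451
grip_force: 0.0
```

```bash
python3 - <<'E'
from h import *
st(); c=cap('wrist','w6')
cv2.imwrite('pics/w6b.png',cv2.resize(c['frame'],(800,600),interpolation=cv2.INTER_CUBIC))
E
```

```text
54.7 [0.5742 0.4021 0.2675] [-0.2  0.3 -0.5] 0.04506713678344423 0.0
```

View pics/w6b.png

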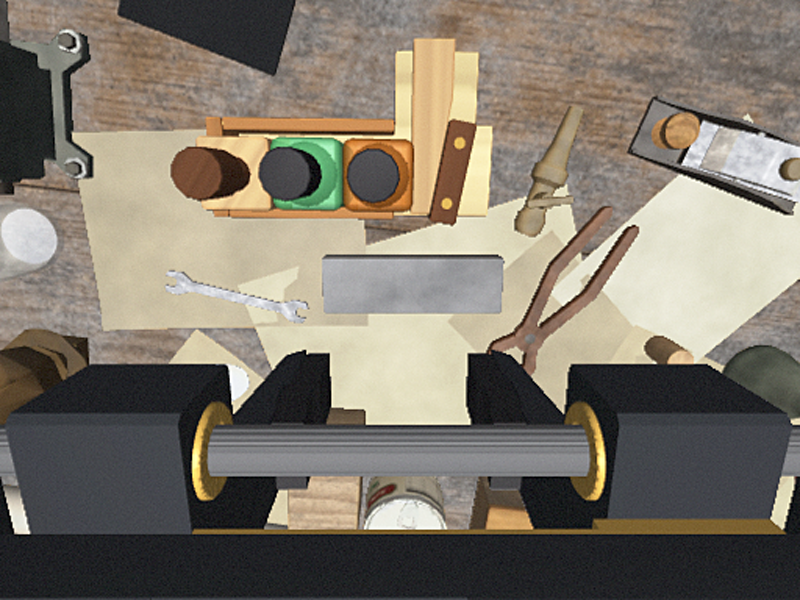

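The row is upright and tight, with the wedge in the gap along the amber bottle and its blunt end at (414–454,39). The spanner, pincers and plane haven't moved.

```bash
python3 - <<'E'
from h import *
c=ld('w6');w=lambda u,v,z:np.round(wc(pt(c,u*.64,v*.64,z)),4)
print('blunt',w(414,39,.034),w(454,40,.034),'tongue',w(397,51,.008),w(477,53,.008),'end',w(492,127,.008),w(487,216,.008))
print('st',w(196,173,.158),w(287,173,.158),w(374,175,.158))
print('wedge flat side',w(413,150,.034),w(414,60,.034))
E
```

```text
blunt [-0.0927  0.0466] [-0.0921  0.0754] tongue [-0.0908  0.0343] [-0.0894  0.0963] end [-0.0353  0.1106] [0.0354 0.11  ]
st [ 0.0009 -0.0698] [ 0.0009 -0.0225] [0.0019 0.0226]
wedge flat side [-0.0164  0.0465] [-0.0789  0.0467]
```

```bash
python3 -c "
from workcell import r
print(r.close_job())"
```

```text
the job is handed in; nothing more can be done
None
```

I handed the job in at about 55 s; `close_job` returned no verdict. The whetstone and tap lie on the worktop, and the filler, green and amber bottles stand in a tight row (one bottle was missing). The wedge is pushed home, its centre about 30 mm short of the case's middle (limit 40 mm), and the other things were left alone.

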